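# Set up the spindle sander and stow the spare drums

## Task

Set up the carvers' spindle sander: first lower the wooden work rest onto the blue table so that all six tongues go into their slots and its beam sits flat, then thread the steel flange, the black working drum and the brass collar down the spindle in that order, each fully home. Put every spare drum on the bench over the storage post of its own colour, fully down (before, after or in between, as you like). Leave the pens, knives, bottle, sanding block and mug where they are.

Things in the scene. Friction and masses are not known exactly. Their poses are not given: they have to be found in the camera images.
- work_rest: wooden work rest with a comb-like underside: a beam 36 x 140 x 16 mm (x, y, z) carrying on top, in the middle, a grip rib 18 x 64 x 28 mm (x, y, z), and below it six tongues in a row along y, 22 mm apart centre to centre, each 30 x 10 mm (x, y) and 20 mm long. Origin at the middle of the beam's underside, where the tongues begin; z up. It starts standing on its tongues (origin 20 mm above the bench). The same turned end for end. About 0.22 kg
- slots_mid (a point): middle of the row of six slots cut through the blue sanding-table plate, at the level of the plate's upper face (plate 165 x 200 x 24 mm, fixed flat on the bench). The slots are 33 x 13 mm (x, y), in a row along y, 22 mm apart centre to centre. Seated, the work rest's origin lies on this point with its y along this y. The plate's centre lies 40 mm from here along +x; z up. A grey switch box (40 x 64 x 45 mm high) stands behind the plate's far edge, out of the way
- spindle_foot (a point): foot of the steel spindle: on the spindle's axis, at the level of the plate's upper face, 82 mm from slots_mid along +x (axes as slots_mid). The spindle is fixed, upright, 16 mm across, 64 mm tall above this point, with a tapered tip
- flange: dark steel flange ring, 50 mm across, 14 mm high, open through its middle, bore 19 mm; origin at the centre of the ring (half-way up its height), z along its axis. About 0.12 kg. First part on the spindle: home, its origin is 7 mm above spindle_foot
- work_drum: the working sanding drum: black rubber ring with a brown abrasive band, 46 mm across, 28 mm high, open through its middle, bore 19 mm; origin at the centre of the ring (half-way up its height), z along its axis. About 0.07 kg. Second on the spindle: home, its origin is 28 mm above spindle_foot
- collar: brass top collar, 34 mm across, 14 mm high, open through its middle, bore 19 mm; origin at the centre of the ring (half-way up its height), z along its axis. About 0.06 kg. Last on the spindle: home, its origin is 49 mm above spindle_foot
- rack: fixed wooden storage board 66 x 262 x 12 mm (x, y, z) that carries the four storage posts in a row along its y, 64 mm apart. Origin at the centre of its underside, z up
- drum_red: spare sanding drum with a red core (its ends are red) and a brown abrasive band, 40 mm across, 26 mm high, open through its middle, bore 19 mm; origin at the centre of the ring (half-way up its height), z along its axis. About 0.045 kg. Two to four of the spare drums are present in a run; the others are absent
- post_red: storage post on the rack that stands on a red disc 56 mm across: fixed, upright, 16 mm across, 38 mm tall with a tapered tip. Origin on the post's axis at the disc's upper face, 16 mm above the bench, z up. A drum that is home has its origin 13 mm above this. The order of the four colours on the rack varies
- drum_blue: spare sanding drum with a blue core (its ends are blue) and a brown abrasive band, 40 mm across, 26 mm high, open through its middle, bore 19 mm; origin at the centre of the ring (half-way up its height), z along its axis. About 0.045 kg. Two to four of the spare drums are present in a run; the others are absent
- post_blue: storage post on the rack that stands on a blue disc 56 mm across: fixed, upright, 16 mm across, 38 mm tall with a tapered tip. Origin on the post's axis at the disc's upper face, 16 mm above the bench, z up. A drum that is home has its origin 13 mm above this. The order of the four colours on the rack varies
- drum_green: spare sanding drum with a green core (its ends are green) and a brown abrasive band, 40 mm across, 26 mm high, open through its middle, bore 19 mm; origin at the centre of the ring (half-way up its height), z along its axis. About 0.045 kg. Two to four of the spare drums are present in a run; the others are absent
- post_green: storage post on the rack that stands on a green disc 56 mm across: fixed, upright, 16 mm across, 38 mm tall with a tapered tip. Origin on the post's axis at the disc's upper face, 16 mm above the bench, z up. A drum that is home has its origin 13 mm above this. The order of the four colours on the rack varies
- drum_yellow: spare sanding drum with a yellow core (its ends are yellow) and a brown abrasive band, 40 mm across, 26 mm high, open through its middle, bore 19 mm; origin at the centre of the ring (half-way up its height), z along its axis. About 0.045 kg. Two to four of the spare drums are present in a run; the others are absent
- post_yellow: storage post on the rack that stands on a yellow disc 56 mm across: fixed, upright, 16 mm across, 38 mm tall with a tapered tip. Origin on the post's axis at the disc's upper face, 16 mm above the bench, z up. A drum that is home has its origin 13 mm above this. The order of the four colours on the rack varies
- marker_blue: blue marker pen, not part of the job: a bystander, to be left where it is; origin at its underside
- marker_black: black marker pen, not part of the job: a bystander, to be left where it is; origin at its underside
- butter_knife: carved wooden butter knife, not part of the job: a bystander, to be left where it is; origin at its underside
- carving_knife: carving knife, not part of the job: a bystander, to be left where it is; origin at its underside
- oil_bottle: amber oil bottle, not part of the job: a bystander, to be left where it is; origin at its underside
- sanding_block: cork sanding block, not part of the job: a bystander, to be left where it is; origin at its underside
- mug: blue mug, not part of the job: a bystander, to be left where it is; origin at its underside
Mind the look-alikes: they are no part of the job. What is shaped like the drum_blue but pink is not meant. Several things look just like the work_rest: the one meant starts farthest from the robot's base.

How it is judged:
By the outcome, as a careful person would: the job done as asked, in the order asked, and still so for the second after the job is handed in, with the robot touching nothing.
Of drum_red, drum_blue, drum_green, drum_yellow only 2 to 4 are there at a start; the rules pass over those that are not, and their reading is None.
At some moment in a run one of flange, work_drum, collar, drum_red, drum_blue, drum_green, drum_yellow may be knocked a few centimetres aside while the robot is not near it.
Once in a run the grip may slacken for a moment while it holds something.
It also fails if it takes over 210 s, if anything falls off the work surface, if the arm or the gripper's body presses on something with over 40 N, if the wrist force passes 120 N, or if a joint passes its speed limit or range.

## Robot

A 6-joint arm with a two-finger parallel gripper is mounted at the origin on the work surface. World frame = base frame: x ahead of the robot, y to its left, z up, the work surface at z = 0. Lengths are in m, angles in rad, forces in N, time in s.
With the tool pointing down it reaches from about 0.375 to 0.975 m from the base axis. Payload 3.8 kg.
Tool frame: the origin (TCP) lies where the fingers leave the gripper's body, on its centre line; the fingertips stand 73 mm ahead of it and the grasp point (between the pads) lies 54 mm ahead of it (nose_length is the distance from the TCP to the fingertips, in m); z points along the fingers, y is the line along which they close (so a half turn about z gives the same grasp; the last joint's range is limited). The gripper opens to 85 mm and grips with 20 to 120 N. Pads are 22 mm wide; open, the fingers measure 114 mm over their backs; the gripper's body (76 mm by 85 mm) begins 54 mm behind the grasp point. The pads swing forward as they close: fully open they stand 13 mm farther back than shut.
Start: joints at [-1.282, 0.264, 1.604, -0, 1.274, -0.037], TCP at [0.216, -0.639, 0.304] pointing down, gripper open.
Joint ranges: [-2.63, 2.63], [-0.94, 2.18], [0.31, 2.57], [-1.31, 4.45], [0, 2.66], [-2.55, 2.55]. Speed limits (rad/s): [2.57, 2.57, 3.14, 3.14, 3.14, 3.14].

## Interface

Orientations are given as a rotation vector (axis times angle).
In Python, from workcell import read_state, read_camera, calibration, finish_job, look_for, cut_out, tip_of, nose_length gives the robot as it stands.
- The arm moves only by the tool step_arm, never from a script. Its argument "targets" is a list of rows, each a list of 3 entries, a list of its own where there are three numbers: the turn, a rotation vector about the tool's x, y, z in rad, then the shift along the tool's x, y, z in mm, then the finger opening in mm, from 0 to 85.4. In form: [[[ax, ay, az], [x, y, z], grip], ...]. A call has 1 to 5 rows; each row shifts and turns the commanded pose from where the row before left it, along the tool's axes as they then stand; what a row does not reach is not made up. A row lasts 1/12 s, in which the tool goes at most 41.7 mm and 7.16 degrees, less where a joint would pass 70% of its speed; a pose out of reach is approached as far as the arm can. A call with a gripper value outside its range is refused whole. The fingers move at their own pace and stop on an object; "grip_force" is the grip in N (left out, the last holds). Time passes only in rows, so rows that do not move let the fingers close. It gives the time, the measured TCP pose, the force, the opening and the grip force at its end, in the units of the state.
- read_state(): the state, without advancing time (a new reading comes with each control period).
- read_camera(name): name is "scene" or "top"; returns the picture (384x512x3 uint8, red, green, blue); there is no depth.
- calibration(name): a dict with "camera_matrix" (3x3 intrinsics, pixels), "dist_coeffs" ([k1, k2, p1, p2, k3] as OpenCV has them; the pictures are not rectified), "R" (3x3) and "t" (3): a world point X has camera coordinates R X + t. Camera axes: x right, y down, z forward; pixel columns grow to the right and rows downward; lengths in m; the calibration is good to about 2 mm. A picture is of the moment at which its call begins. calibration takes no time and is no camera call.
- finish_job(): hands the job in; it is judged then, once.
Trained networks look in the newest picture that a camera, given by its name, has taken for a name from the list of things; names that differ only in an ending like _2 or _b are one class to them, and where a whole thing is asked for, a point or a joint stands for the part that bears it (a point fixed in the world has none). Each returns a list of dicts, best first, with "score" (0 to 1); they miss things now and then, are a little off and sometimes report something else, mostly with a low value. They report only what shows in the picture. A call takes as long as a camera call. They do not tell look-alikes from the thing itself.
- look_for(camera, query): "extent" ([left, top, right, bottom] in pixels, round what is visible of it).
- cut_out(camera, query): "region" (384x512 bool, what is visible of it) and "extent" ([left, top, right, bottom] in pixels, round what is visible of it).
- tip_of(camera, query): "at" ([row, column] in pixels: a listed point, or the origin of a listed thing).
The state is a dict: "time": time; "q": joint angles; "joint_vel": joint speeds; "joint_torque": joint torques, N m; "tool_pos": TCP position; "tcp_rot": TCP orientation; "wrist_force": force on the tool from outside, world axes, zero at the start; "torque": the same for the moment, N m; "width": opening from 0.0 (shut) to 1.0 (fully open); "grip_force": force on a finger pad.
Only numpy, scipy, OpenCV 4.12 (cv2) and the standard library are available. Lean on these libraries where they do the work, as an engineer would, in place of code of your own. Each camera call takes 0.05 s, during which the arm holds its last target. There are 200 camera calls.

## Working session

There is one attempt and no reset: what is moved stays moved. The work goes in short steps, Python scripts to look and compute and a tool call to move; the robot and the scene stay as the last step left them, time stands still between calls to the robot, and variables do not carry over. Pictures are saved under pics/ and viewed, at most 14 in all, crops included, and the job is handed in when it is done.

Besides the shell and the picture viewer there is one more tool, called after "Call:" as name(argument=value, ...), one argument or row to a line, values as JSON. step_arm: Moves the arm, as the interface text tells. Its arguments: {"type":"object","properties":{"targets":{"type":"array","items":{"type":"array"}},"grip_force":{"type":"number"}},"required":["targets"]}

```bash
mkdir -p pics; cat > h.py <<'E'
import numpy as np, cv2
from workcell import *
def px2w(cam,u,v,z):
    c=calibration(cam);K=np.array(c["camera_matrix"]);R=np.array(c["R"]);t=np.array(c["t"])
    p=cv2.undistortPoints(np.array([[[u,v]]],float),K,np.array(c["dist_coeffs"]))[0,0]
    d=R.T@np.array([p[0],p[1],1]);o=-R.T@t
    return o+d*(z-o[2])/d[2]
def w2px(cam,X):
    c=calibration(cam);R=np.array(c["R"])
    return cv2.projectPoints(np.array([X],float),cv2.Rodrigues(R)[0],np.array(c["t"],float),np.array(c["camera_matrix"]),np.array(c["dist_coeffs"]))[0][0,0]
def save(cam,name,box=None,s=1):
    im=read_camera(cam)[:,:,::-1]
    if box: im=im[box[1]:box[3],box[0]:box[2]]
    cv2.imwrite("pics/"+name,cv2.resize(im,None,fx=s,fy=s,interpolation=cv2.INTER_CUBIC))
E
python3 - <<'E'
from h import *
for c in ("scene","top"):
    save(c,c+"0.png",None,1.5)
    k=calibration(c);R=np.array(k["R"]);print(c,-R.T@np.array(k["t"]),R[2],k["camera_matrix"][0][0])
Z=dict(work_rest=.02,slots_mid=.024,spindle_foot=.024,flange=.007,work_drum=.014,collar=.007,rack=0,drum_red=.013,drum_blue=.013,drum_green=.013,drum_yellow=.013,post_red=.016,post_blue=.016,post_green=.016,post_yellow=.016)
for n,z in Z.items():
  for c in ("top","scene"):
    for r in tip_of(c,n)[:4]:
        if r["score"]>.25: v,u=r["at"];print(n,c,round(r["score"],2),round(u),round(v),px2w(c,u,v,z)[:2].round(3))
s=read_state();print(s["tool_pos"],s["tcp_rot"],s["time"],nose_length)
E
```

```text
scene [1.28957225 0.2846728  0.72362066] [-0.72426937 -0.24775425 -0.6434685 ] 390.912954075655
top [0.34293273 0.04001426 1.56258744] [ 0.13716802 -0.0032822  -0.99054236] 487.37772998574565
work_rest top 0.72 380 266 [ 0.297 -0.354]
work_rest top 0.66 365 224 [ 0.433 -0.309]
work_rest scene 0.6 181 134 [ 0.278 -0.345]
slots_mid top 0.8 328 182 [ 0.57  -0.194]
slots_mid scene 0.57 179 192 [ 0.563 -0.205]
spindle_foot top 0.72 326 158 [ 0.648 -0.192]
spindle_foot scene 0.73 166 211 [ 0.645 -0.198]
spindle_foot scene 0.73 180 195 [ 0.575 -0.195]
flange top 0.69 136 166 [0.636 0.431]
flange top 0.5 289 225 [ 0.434 -0.065]
flange top 0.27 396 173 [ 0.599 -0.425]
flange scene 0.6 240 178 [ 0.428 -0.073]
work_drum top 0.56 316 233 [ 0.407 -0.152]
work_drum scene 0.79 221 169 [ 0.416 -0.14 ]
collar top 0.4 145 215 [0.471 0.398]
collar scene 0.73 181 194 [ 0.554 -0.204]
rack top 0.59 208 169 [0.62  0.193]
rack scene 0.55 315 245 [0.619 0.2  ]
drum_blue top 0.6 229 224 [0.441 0.126]
drum_blue top 0.41 256 234 [0.406 0.041]
drum_blue scene 0.61 285 182 [0.415 0.064]
drum_blue scene 0.48 307 1
[... 189 characters left out ...]

drum_yellow top 0.55 168 238 [0.399 0.319]
drum_yellow scene 0.66 374 197 [0.401 0.319]
post_red top 0.49 210 169 [0.618 0.183]
post_red scene 0.86 303 239 [0.622 0.17 ]
post_red scene 0.5 352 252 [0.629 0.29 ]
post_red scene 0.35 277 278 [0.759 0.142]
post_blue top 0.68 236 172 [0.608 0.1  ]
post_blue scene 0.89 281 232 [0.617 0.111]
post_green top 0.71 193 165 [0.633 0.241]
post_green scene 0.6 329 243 [0.615 0.232]
post_green scene 0.59 357 252 [0.626 0.302]
post_yellow top 0.71 172 169 [0.621 0.31 ]
post_yellow scene 0.56 356 254 [0.63  0.301]
post_yellow scene 0.41 220 171 [ 0.426 -0.137]
[ 0.2160617  -0.63947697  0.30385887] [-3.09995242e+00 -5.09549098e-01 -7.44888155e-06] 1.6 0.0726
```

```bash
ls . pics
```

```text
.:
h.py
pics

pics:
scene0.png
top0.png
```

View pics/scene0.png

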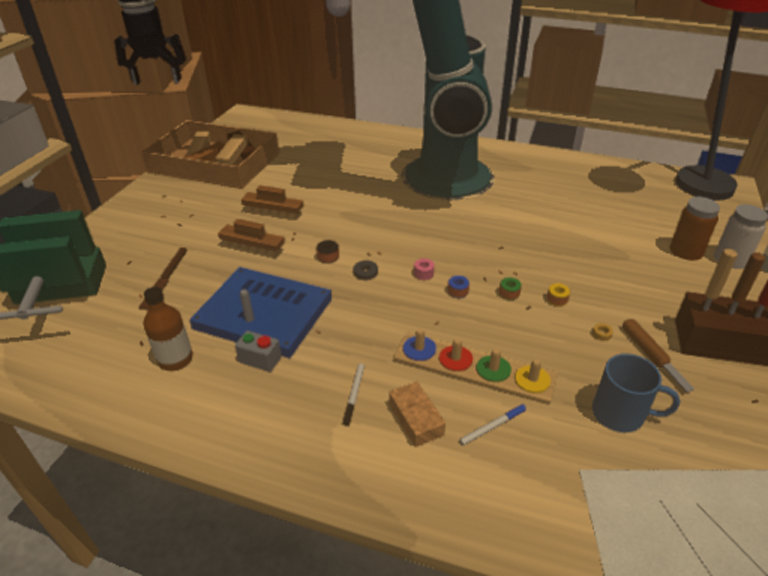

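View pics/top0.png

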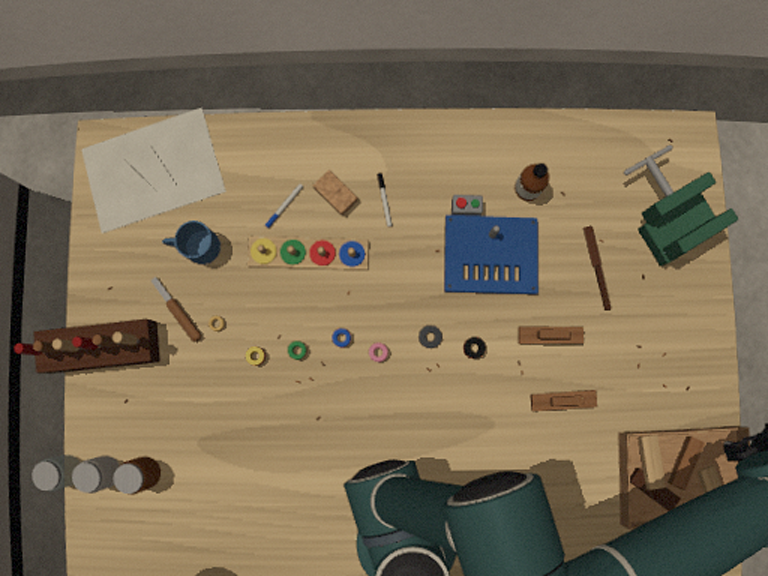

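The scene shows three spare drums (blue, green and yellow; no red), with a pink one as the decoy. There are two work rests in the top picture, at about (367,224) and (376,267) in unscaled pixels. The first is about 0.53 m from the base and the second 0.46 m, so the first one, nearer the blue table, is the one meant. Next I'll confirm that in a crop and fit precise poses.

```bash
cat >> h.py <<'E'
from scipy.optimize import minimize
S=6
def cyl(r,h,z0=0):
    a=np.linspace(0,2*np.pi,40,endpoint=False)
    return np.array([[r*np.cos(t),r*np.sin(t),z] for t in a for z in (z0,z0+h)])
def box(x,y,z0,z1): return np.array([[i*x/2,j*y/2,z] for i in(-1,1) for j in(-1,1) for z in(z0,z1)])
def fill(m):
    m=m.astype(np.uint8);c,_=cv2.findContours(m,cv2.RETR_EXTERNAL,cv2.CHAIN_APPROX_NONE)
    o=np.zeros_like(m)
    if c: cv2.drawContours(o,[max(c,key=cv2.contourArea)],-1,1,-1)
    return o
def fit(cam,mask,parts,x0,yaw=None):
    """pose (x,y[,yaw]) on the bench whose silhouette best overlaps the mask"""
    c=calibration(cam);rv=cv2.Rodrigues(np.array(c["R"]))[0];t=np.array(c["t"],float);K=np.array(c["camera_matrix"]);D=np.array(c["dist_coeffs"])
    ys,xs=np.nonzero(mask);b=[xs.min()-12,ys.min()-12,xs.max()+13,ys.max()+13]
    M=mask[max(b[1],0):b[3],max(b[0],0):b[2]].astype(float);ox,oy=max(b[0],0),max(b[1],0)
    def cost(p):
        th=p[2]*10 if len(p)>2 else 0;R=np.array([[np.cos(th),-np.sin(th),0],[np.sin(th),np.cos(th),0],[0,0,1]])
        im=np.zeros((M.shape[0]*S,M.shape[1]*S),np.uint8)
        for q in parts:
            u=cv2.projectPoints(q@R.T+[p[0],p[1],0],rv,t,K,D)[0][:,0]
            cv2.fillConvexPoly(im,cv2.convexHull(np.round((u-[ox,oy]+.5)*S*16).astype(np.int32)),255,shift=4)
        m=cv2.resize(im,(M.shape[1],M.shape[0]),interpolation=cv2.INTER_AREA)/255.
        return ((m-M)**2).sum()/M.sum()
    p=list(x0[:2])+([yaw/10] if yaw is not None else [])
    sx=np.array([p]+[[v+(.008 if i==j else 0) for j,v in enumerate(p)] for i in range(len(p))])
    r=minimize(cost,p,method="Nelder-Mead",options=dict(initial_simplex=sx,xatol=1e-5,fatol=1e-5))
    x=r.x.copy()
    if len(x)>2:x[2]*=10
    return x.round(4),round(r.fun,3)
DIM=dict(flange=(.025,.014),work_drum=(.023,.028),collar=(.017,.014),drum_blue=(.02,.026),drum_green=(.02,.026),drum_yellow=(.02,.026))
REST=[box(.036,.14,.02,.036),box(.03,.12,0,.02),box(.018,.064,.036,.064)]
HUE=dict(red=(175,8),blue=(100,125),green=(45,85),yellow=(22,34))
E
python3 - <<'E'
from h import *
save("top","crop1.png",(285,125,410,285),3.7)
for c in ("top","scene"):
    im=read_camera(c);hsv=cv2.cvtColor(im,cv2.COLOR_RGB2HSV)
    for n,(r,h) in DIM.items():
        for d in cut_out(c,n)[:3]:
            e=d["extent"];m=fill(d["region"])
            if m.sum()<20: continue
            x0=px2w(c,(e[0]+e[2])/2,(e[1]+e[3])/2,h/2)
            print(n,c,round(d["score"],2),np.round(e),*fit(c,m,[cyl(r,h)],x0))
    for d in cut_out(c,"work_rest")[:3]:
        e=d["extent"];x0=px2w(c,(e[0]+e[2])/2,(e[1]+e[3])/2,.03);print("rest",c,round(d["score"],2),np.round(e),*fit(c,fill(d["region"]),REST,x0,0.02))
    # plate by colour
    def near(X,rad):
        u=w2px(c,X);yy,xx=np.mgrid[:384,:512];return (xx-u[0])**2+(yy-u[1])**2<rad**2
    B=(hsv[...,0]>=100)&(hsv[...,0]<=125)&(hsv[...,1]>110)
    m=fill(B&near([.61,-.195,.024],60));print("plate",c,*fit(c,m,[box(.165,.2,0,.024)],[.61,-.195],0.01))
    for col,y in zip(("yellow","green","red","blue"),(.31,.245,.18,.115)):
        lo,hi=HUE[col];H=hsv[...,0];q=((H>=lo)&(H<=hi)) if lo<hi else (H>=lo)|(H<=hi)
        m=fill(q&(hsv[...,1]>140)&near([.618,y,.016],14));print("disc",col,c,m.sum(),*fit(c,m,[cyl(.028,.002,.014)],[.618,y]))
    d=cut_out(c,"rack")
    if d: print("rack",c,*fit(c,fill(d[0]["region"]),[box(.066,.262,0,.012)],[.618,.21],0.0))
E
```

```text
flange top 0.45 [279. 218. 294. 234.] [ 0.4377 -0.0566] 0.094
flange top 0.42 [297. 130. 358. 195.] [ 0.6434 -0.1987] 0.939
work_drum top 0.74 [310. 222. 320. 239.] [ 0.4129 -0.1511] 0.021
work_drum top 0.33 [226. 159. 244. 179.] [0.6205 0.1073] 0.173
collar top 0.4 [138. 212. 152. 222.] [0.4715 0.399 ] 1.777
drum_blue top 0.47 [250. 230. 256. 239.] [0.4056 0.0538] 0.145
drum_blue top 0.4 [221. 216. 233. 232.] [0.438  0.1326] 0.183
drum_blue top 0.19 [278. 219. 296. 231.] [ 0.4389 -0.0546] 0.26
drum_green top 0.55 [188. 227. 205. 240.] [0.4141 0.2255] 0.241
drum_yellow top 0.51 [279. 218. 294. 233.] [ 0.4384 -0.0574] 0.141
drum_yellow top 0.5 [344. 109. 366. 132.] [ 0.7882 -0.2994] 0.671
rest top 0.83 [355. 261. 400. 273.] [ 0.2957 -0.3359  0.0206] 0.045
rest top 0.57 [343. 216. 387. 231.] [ 0.4352 -0.3121 -0.0347] 0.032
rest top 0.23 [167. 156. 186. 176.] [0.6229 0.3391 0.0236] 0.831
plate top [ 0.6121 -0.1932 -0.0475] 0.031
disc yellow top 201 [0.6263 0.2976] 0.125
disc green top 13 [0.597 0.313] 1.0
disc red top 232 [0.621  0.1706] 0.028
disc blue top 203 [0.6179 0.1062] 0.127
rac
[... 813 characters left out ...]
5 -0.0986] 0.115
rest scene 0.57 [160. 124. 198. 147.] [ 0.2908 -0.3389 -0.0045] 0.135
rest scene 0.39 [ 98. 188. 123. 246.] [ 0.7333 -0.3109 -0.6405] 0.417
plate scene [ 0.5825 -0.2061  0.1   ] 0.327
disc yellow scene 103 [0.623  0.2978] 2.159
disc green scene 171 [0.6211 0.232 ] 0.817
disc red scene 222 [0.6184 0.1695] 0.341Traceback (most recent call last):
  File "<stdin>", line 20, in <module>
  File "h.py", line 29, in fit
    ys,xs=np.nonzero(mask);b=[xs.min()-12,ys.min()-12,xs.max()+13,ys.max()+13]
                              ~~~~~~^^
    return umr_minimum(a, axis, None, out, keepdims, initial, where)
ValueError: zero-size array to reduction operation minimum which has no identity
```

View pics/crop1.png

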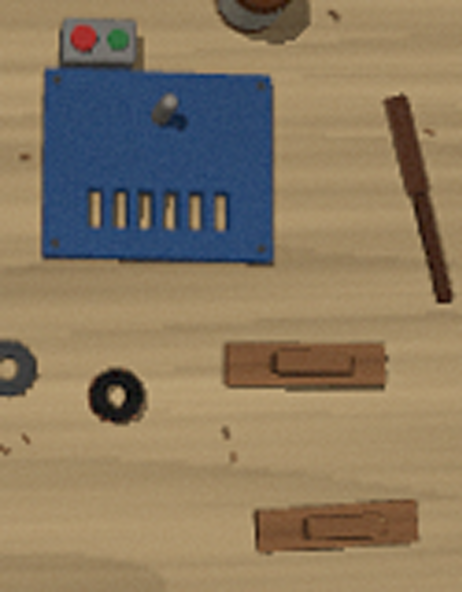

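The crop shows the two rests at (304,364) and (336,525) in crop pixels. The upper one, world (0.435,-0.312), is farther from the base, so it is the work rest meant. I'm starting the first move now: turning the tool so the fingers close across the rib.

Call:
step_arm(
  targets=[
    [[0,0,-0.12],[0,0,0],60],
    [[0,0,-0.12],[0,0,0],60],
    [[0,0,-0.12],[0,0,0],60],
    [[0,0,-0.12],[0,0,0],60],
    [[0,0,-0.12],[0,0,0],60],
  ],
  grip_force=40,
)

```text
time: 2.92
tool_pos: [0.2161, -0.6395, 0.3039]
tcp_rot: [-2.807, -1.411, 0.0]
wrist_force: [0.2, -1.0, 0.5]
width: 0.702
grip_force: 0.0
```

Call:
step_arm(
  targets=[
    [[0,0,-0.12],[0,0,0],60],
    [[0,0,-0.12],[0,0,0],60],
    [[0,0,-0.12],[0,0,0],60],
    [[0,0,-0.12],[0,0,0],60],
    [[0,0,-0.12],[0,0,0],60],
  ],
)

```text
time: 3.33
tool_pos: [0.216, -0.6395, 0.3039]
tcp_rot: [-2.264, -2.178, 0.0]
wrist_force: [-0.2, -0.7, -0.8]
width: 0.702
grip_force: 0.0
```

```bash
cat >> h.py <<'E'
from scipy.spatial.transform import Rotation as Ro
def to(x,y,z,yaw=None):
    s=read_state();R=Ro.from_rotvec(s["tcp_rot"]).as_matrix();p=np.array(s["tool_pos"])
    y0=np.arctan2(R[1,0],R[0,0]);d=R.T@(np.array([x,y,z])-p)*1000
    tilt=np.degrees(np.arccos(-R[2,2]))
    a=0 if yaw is None else -((yaw-y0+np.pi)%(2*np.pi)-np.pi)
    print("t",round(s["time"],2),"tcp",p.round(4),"yaw",round(np.degrees(y0),2),"tilt",round(tilt,2),"w",round(s["width"]*85.4,1),"F",np.round(s["wrist_force"],1),"gf",round(float(np.max(s["grip_force"])),1))
    print("  -> shift",d.round(1),"turn_z",round(a,4),"q",np.round(s["q"],2))
E
python3 - <<'E'
from h import *
to(.4352,-.3125,.2,np.radians(88))
from scipy import ndimage
# refine plate slots, discs from the top camera
im=read_camera("top").astype(int);hsv=cv2.cvtColor(im.astype(np.uint8),cv2.COLOR_RGB2HSV)
pl=np.zeros((384,512),bool);pl[172:192,302:352]=1
w=np.clip(im[...,0]-im[...,2]+40,0,None)*pl
lab,n=ndimage.label((im[...,0]>im[...,2])&pl)
P=[]
for i in range(1,n+1):
    if (lab==i).sum()<8: continue
    m=ndimage.binary_dilation(lab==i);ww=w*m;v,u=ndimage.center_of_mass(ww);P.append(px2w("top",u,v,.012)[:2])
P=np.array(P);print("slots",P.round(4).tolist());c=P.mean(0);f=np.polyfit(P[:,1],P[:,0],1);print("mid",c.round(4),"yaw",-f[0],"pitch",np.diff(P[:,1]))
a=-f[0];print("spindle est",c+.082*np.array([np.cos(a),np.sin(a)]))
for col,y in zip(("yellow","green","red","blue"),(.298,.234,.1706,.106)):
    u=w2px("top",[.622,y,.016]).round().astype(int);k=hsv[u[1]+4,u[0]-5:u[0]+6]
    print(col,k[:,:2][::3].tolist())
E
```

```text
t 3.33 tcp [ 0.216  -0.6395  0.3039] yaw 87.76 tilt 0.0 w 60.0 F [-0.2 -0.7 -0.8] gf 0.0
  -> shift [335.3 206.2 103.9] turn_z -0.0042 q [-1.28  0.26  1.6  -0.    1.27 -1.24]
slots [[0.5737, -0.1381], [0.5724, -0.1597], [0.5713, -0.1816], [0.5699, -0.2033], [0.5698, -0.2256], [0.5686, -0.248]]
mid [ 0.571  -0.1927] yaw -0.04478502916203994 pitch [-0.02163619 -0.0219143  -0.02173189 -0.02221844 -0.02245736]
spindle est [ 0.65287944 -0.1963762 ]
yellow [[24, 143], [24, 139], [24, 141], [24, 142]]
green [[66, 135], [66, 130], [64, 128], [66, 131]]
red [[1, 175], [1, 174], [1, 180], [1, 186]]
blue [[109, 165], [108, 164], [122, 62], [109, 159]]
```

Call:
step_arm(
  targets=[
    [[0,0,0],[33.5,20.6,5],60],
    [[0,0,0],[33.5,20.6,5],60],
    [[0,0,0],[33.5,20.6,5],60],
    [[0,0,0],[33.5,20.6,5],60],
    [[0,0,0],[33.5,20.6,5],60],
  ],
)

```text
time: 3.8
tool_pos: [0.3271, -0.4753, 0.2787]
tcp_rot: [2.274, 2.167, 0.0]
wrist_force: [0.6, -0.5, 0.0]
width: 0.704
grip_force: 0.0
```

Call:
step_arm(
  targets=[
    [[0,0,0],[33.5,20.6,10],60],
    [[0,0,0],[33.5,20.6,10],60],
    [[0,0,0],[33.5,20.6,10],60],
    [[0,0,0],[33.5,20.6,10],60],
    [[0,0,0],[33.5,20.6,10],60],
  ],
)

```text
time: 4.22
tool_pos: [0.4377, -0.3124, 0.2289]
tcp_rot: [2.273, 2.167, 0.0]
wrist_force: [1.8, 0.1, 0.7]
width: 0.703
grip_force: 0.0
```

```bash
python3 - <<'E'
from h import *
to(.4352,-.3125,.114,np.radians(88))
E
```

```text
t 4.22 tcp [ 0.4377 -0.3124  0.2289] yaw 87.25 tilt 0.06 w 60.1 F [1.8 0.1 0.7] gf 0.0
  -> shift [-1.000e-01 -2.600e+00  1.149e+02] turn_z -0.0131 q [-0.67  0.07  1.98  0.    1.1  -0.62]
```

Call:
step_arm(
  targets=[
    [[0,0,-0.013],[0,-1.5,30],50],
    [[0,0,0],[0,0,30],50],
    [[0,0,0],[0,0,25],50],
    [[0,0,0],[0,0,15],50],
    [[0,0,0],[0,0,12],50],
  ],
)

```text
time: 4.63
tool_pos: [0.4347, -0.3131, 0.1149]
tcp_rot: [-2.257, -2.182, 0.001]
wrist_force: [-0.3, -0.0, -0.2]
width: 0.586
grip_force: 0.0
```

Call:
step_arm(
  targets=[
    [[0,0,0],[0,0,2],0],
    [[0,0,0],[0,0,0],0],
    [[0,0,0],[0,0,0],0],
    [[0,0,0],[0,0,0],0],
    [[0,0,0],[0,0,0],0],
  ],
)

```text
time: 5.05
tool_pos: [0.4359, -0.3146, 0.1159]
tcp_rot: [2.256, 2.184, 0.0]
wrist_force: [-0.5, -0.3, -2.7]
width: 0.199
grip_force: 43.7
```

Call:
step_arm(
  targets=[
    [[0,0,0],[0,0,0],0],
    [[0,0,0],[0,0,0],0],
    [[0,0,0],[0,0,-5],0],
    [[0,0,0],[0,0,-20],0],
    [[0,0,0],[0,0,-30],0],
  ],
  grip_force=70,
)

```text
time: 5.47
tool_pos: [0.4332, -0.3123, 0.1675]
tcp_rot: [-2.251, -2.18, 0.002]
wrist_force: [0.6, 0.3, -2.5]
width: 0.193
grip_force: 73.6
```

```bash
python3 - <<'E'
from h import *
to(.571,-.1927,.2,np.radians(90-2.57))
save("scene","g1.png",(80,80,280,280),3)
E
```

```text
t 5.47 tcp [ 0.4332 -0.3123  0.1675] yaw 88.16 tilt 0.43 w 16.5 F [ 0.6  0.3 -2.5] gf 73.6
  -> shift [124.1 133.7 -32.8] turn_z 0.0127 q [-0.67  0.13  2.03  0.    0.99 -0.64]
```

View pics/g1.png

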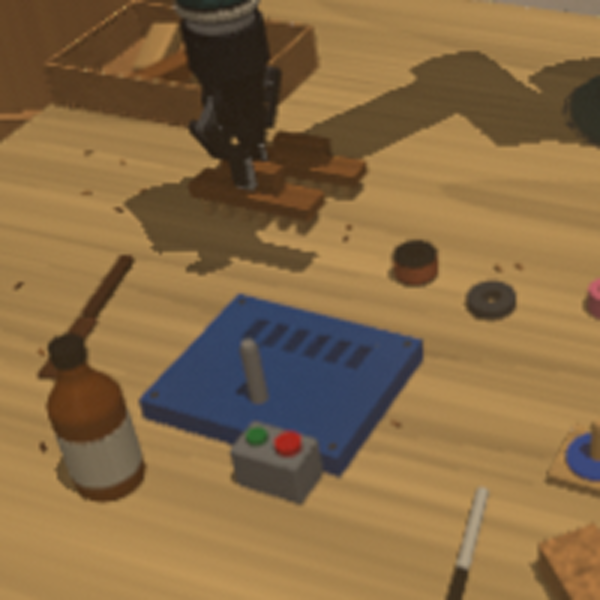

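Call:
step_arm(
  targets=[
    [[0,0,0.013],[24.8,26.8,-5],0],
    [[0,0,0],[24.8,26.8,0],0],
    [[0,0,0],[24.8,26.8,0],0],
    [[0,0,0],[24.8,26.8,0],0],
    [[0,0,0],[24.8,26.8,0],0],
  ],
)

```text
time: 5.93
tool_pos: [0.5758, -0.1947, 0.1756]
tcp_rot: [2.271, 2.17, 0.001]
wrist_force: [0.9, -1.2, -2.1]
width: 0.192
grip_force: 73.7
```

Call:
step_arm(
  targets=[
    [[0,0,0],[0,0,0],0],
    [[0,0,0],[0,0,0],0],
    [[0,0,0],[0,0,0],0],
  ],
)

```text
time: 6.18
tool_pos: [0.5743, -0.1956, 0.1748]
tcp_rot: [-2.269, -2.172, 0.001]
wrist_force: [0.1, 0.3, -2.8]
width: 0.195
grip_force: 73.6
```

```bash
python3 - <<'E'
from h import *
to(.571,-.1927,.15,np.radians(90-2.57))
save("scene","g2.png",(120,100,260,240),4)
s=read_state();p=np.array(s["tool_pos"])
for i in range(4): read_camera("top"); print(np.round(read_state()["tool_pos"],4))
E
```

```text
t 6.18 tcp [ 0.5743 -0.1956  0.1748] yaw 87.48 tilt 0.05 w 16.7 F [ 0.1  0.3 -2.8] gf 73.6
  -> shift [ 2.8 -3.4 24.8] turn_z 0.0009 q [-0.37  0.25  1.88 -0.    1.02 -0.32]
[ 0.5736 -0.1964  0.1747]
[ 0.5735 -0.1966  0.1747]
[ 0.5736 -0.1966  0.1748]
[ 0.5737 -0.1967  0.1748]
```

View pics/g2.png

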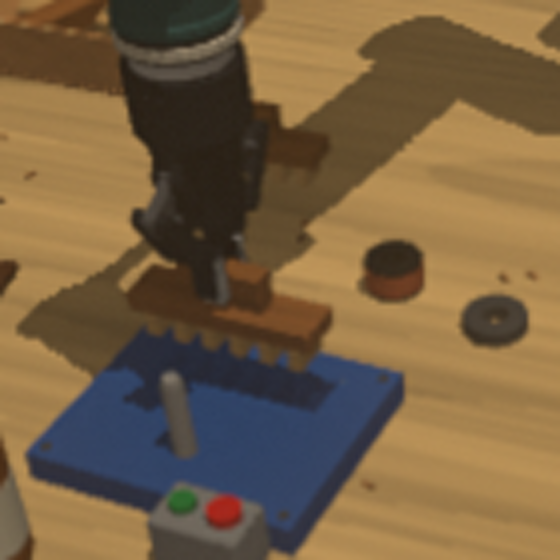

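Call:
step_arm(
  targets=[
    [[0,0,0],[2.3,-2.7,15],0],
    [[0,0,0],[0,0,15],0],
    [[0,0,0],[0,0,3],0],
    [[0,0,0],[0,0,0],0],
    [[0,0,0],[0,0,0],0],
  ],
)

```text
time: 6.85
tool_pos: [0.5718, -0.1938, 0.1421]
tcp_rot: [-2.272, -2.17, 0.0]
wrist_force: [0.2, -0.5, -3.4]
width: 0.191
grip_force: 73.5
```

```bash
python3 - <<'E'
from h import *
read_camera("top");to(.571,-.1942,.14,np.radians(90-2.57))
save("scene","g3.png",(130,120,240,220),5.5)
E
```

```text
t 6.9 tcp [ 0.5723 -0.1939  0.1427] yaw 87.39 tilt 0.07 w 16.5 F [ 0.5  0.6 -2.4] gf 73.5
  -> shift [-0.3 -1.3  2.7] turn_z -0.0007 q [-0.37  0.28  1.9  -0.    0.96 -0.32]
```

View pics/g3.png

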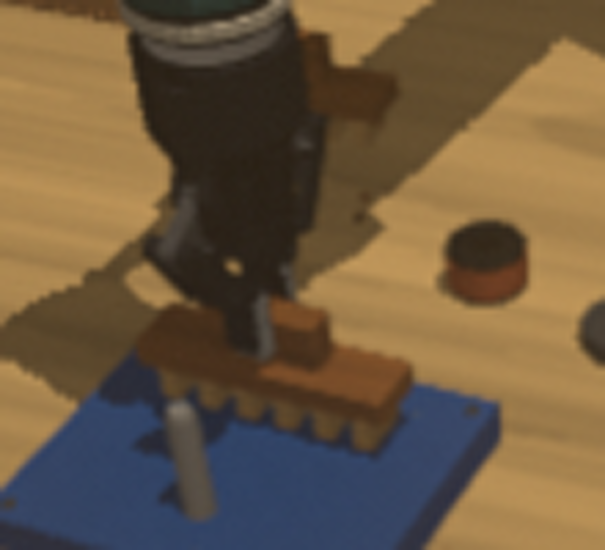

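Call:
step_arm(
  targets=[
    [[0,0,0],[0,0,2],0],
    [[0,0,0],[0,0,2],0],
    [[0,0,0],[0,0,2],0],
    [[0,0,0],[0,0,0],0],
    [[0,0,0],[0,0,0],0],
  ],
)

```text
time: 7.37
tool_pos: [0.5729, -0.1938, 0.1393]
tcp_rot: [2.269, 2.17, 0.001]
wrist_force: [-5.9, 1.8, 13.6]
width: 0.191
grip_force: 75.8
```

Call:
step_arm(
  targets=[
    [[0,0,0],[0,-0.7,-0.5],0],
    [[0,0,0],[0,-0.6,0],0],
    [[0,0,0],[0,-0.4,0],0],
    [[0,0,0],[0,0,0],0],
  ],
)

```text
time: 7.7
tool_pos: [0.5723, -0.1938, 0.1393]
tcp_rot: [2.268, 2.168, 0.004]
wrist_force: [-0.7, 1.7, 7.5]
width: 0.19
grip_force: 74.9
```

Call:
step_arm(
  targets=[
    [[0,0,0],[0.5,0,0],0],
    [[0,0,0],[0.5,0,0],0],
    [[0,0,0],[0.5,0,0],0],
    [[0,0,0],[0,0,0],0],
  ],
)

```text
time: 8.03
tool_pos: [0.5724, -0.1935, 0.1394]
tcp_rot: [2.266, 2.167, 0.002]
wrist_force: [-1.1, -4.0, 6.3]
width: 0.193
grip_force: 74.7
```

```bash
python3 - <<'E'
from h import *
read_camera("top");to(.571,-.1942,.14,np.radians(90-2.57))
for uv in ((194.2,200.9),(198.7,202.4)): print(px2w("scene",*uv,.0274).round(4))
print(w2px("scene",[.571,-.1927,.024]),[w2px("scene",list(np.array([.571,-.1927,.024])+Ro.from_euler("z",-.045).apply([.015,.055+d,.0034]))).round(1) for d in(-.005,.005)])
im=cv2.cvtColor(cv2.imread("pics/scene0.png"),cv2.COLOR_BGR2RGB);cv2.imwrite("pics/slots.png",cv2.resize(im[265:360,180:340,::-1],None,fx=5,fy=5,interpolation=cv2.INTER_CUBIC))
E
```

```text
t 8.08 tcp [ 0.5723 -0.1935  0.1393] yaw 87.44 tilt 0.36 w 16.5 F [-0.8 -3.8  5.1] gf 74.7
  -> shift [-0.8 -1.3 -0.7] turn_z 0.0001 q [-0.37  0.28  1.91 -0.    0.95 -0.32]
[ 0.5888 -0.1436  0.0274]
[ 0.5906 -0.1293  0.0274]
[181.27509101 194.20821451] [array([194.4, 200.8]), array([197.6, 201.6])]
```

View pics/slots.png

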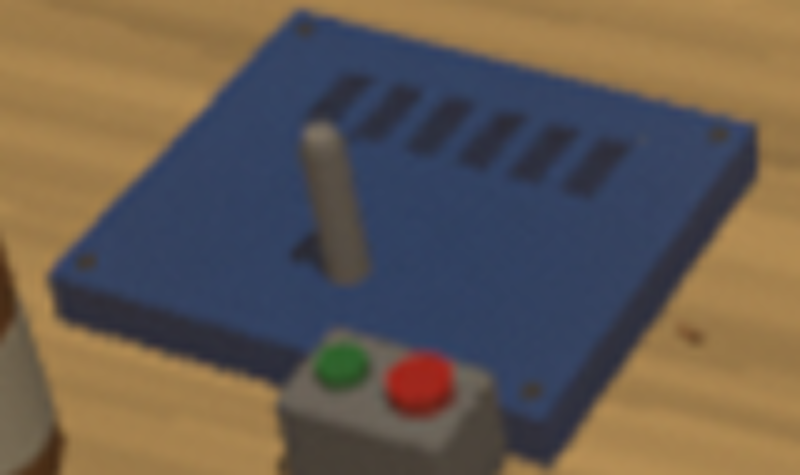

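Call:
step_arm(
  targets=[
    [[0,0,0],[0,0,-4],0],
    [[0,0,0],[0,0,0],0],
    [[0,0,0],[0,0,0],0],
    [[0,0,0],[0,0,0],0],
  ],
)

```text
time: 8.42
tool_pos: [0.5699, -0.1915, 0.1399]
tcp_rot: [-2.27, -2.17, 0.0]
wrist_force: [0.3, 0.3, -2.8]
width: 0.195
grip_force: 73.6
```

```bash
python3 - <<'E'
from h import *
for i in range(3): read_camera("top");to(.570,-.1937,.1405,np.radians(90-2.57))
E
```

```text
t 8.47 tcp [ 0.5699 -0.1915  0.1398] yaw 87.43 tilt 0.07 w 16.7 F [-0.2 -0.5 -2.9] gf 73.6
  -> shift [-2.2  0.2 -0.7] turn_z -0.0 q [-0.37  0.28  1.91  0.    0.95 -0.32]
t 8.52 tcp [ 0.5699 -0.1915  0.1398] yaw 87.43 tilt 0.07 w 16.6 F [ 0.1  0.7 -0.7] gf 73.6
  -> shift [-2.2  0.2 -0.7] turn_z 0.0001 q [-0.37  0.28  1.91  0.    0.95 -0.32]
t 8.57 tcp [ 0.5699 -0.1916  0.1398] yaw 87.43 tilt 0.07 w 16.5 F [ 0.2 -0.6 -3.1] gf 73.6
  -> shift [-2.1  0.2 -0.7] turn_z -0.0 q [-0.37  0.28  1.91  0.    0.95 -0.32]
```

Call:
step_arm(
  targets=[
    [[0,0,0],[-1.8,0,0],0],
    [[0,0,0],[0,0,0],0],
    [[0,0,0],[0,0,1.5],0],
    [[0,0,0],[0,0,1.5],0],
    [[0,0,0],[0,0,1],0],
  ],
)

```text
time: 8.98
tool_pos: [0.5701, -0.1936, 0.1361]
tcp_rot: [-2.271, -2.171, 0.0]
wrist_force: [-0.1, -0.4, -1.5]
width: 0.194
grip_force: 73.6
```

Call:
step_arm(
  targets=[
    [[0,0,0],[0,0,0],0],
    [[0,0,0],[0,0,0],0],
  ],
)

```text
time: 9.15
tool_pos: [0.5701, -0.1936, 0.1362]
tcp_rot: [-2.271, -2.171, 0.0]
wrist_force: [-0.3, -0.2, -2.7]
width: 0.193
grip_force: 73.6
```

Call:
step_arm(
  targets=[
    [[0,0,0],[0,0,3],0],
    [[0,0,0],[0,0,3],0],
    [[0,0,0],[0,0,3],0],
    [[0,0,0],[0,0,3],0],
    [[0,0,0],[0,0,2],0],
  ],
)

```text
time: 9.57
tool_pos: [0.5699, -0.1935, 0.1217]
tcp_rot: [-2.27, -2.17, 0.001]
wrist_force: [-0.8, -0.1, -2.0]
width: 0.196
grip_force: 73.6
```

Call:
step_arm(
  targets=[
    [[0,0,0],[0,0,2],0],
    [[0,0,0],[0,0,1.5],0],
    [[0,0,0],[0,0,1.5],0],
    [[0,0,0],[0,0,0],0],
    [[0,0,0],[0,0,0],0],
  ],
)

```text
time: 9.98
tool_pos: [0.5701, -0.1936, 0.1195]
tcp_rot: [-2.27, -2.17, 0.001]
wrist_force: [-6.0, 2.3, 11.4]
width: 0.194
grip_force: 75.3
```

Call:
step_arm(
  targets=[
    [[0,0,0],[0,0,-1.5],45],
    [[0,0,0],[0,0,0],45],
    [[0,0,0],[0,0,0],45],
    [[0,0,0],[0,0,0],45],
    [[0,0,0],[0,0,0],45],
  ],
)

```text
time: 10.4
tool_pos: [0.5703, -0.1937, 0.1187]
tcp_rot: [2.271, 2.171, -0.0]
wrist_force: [-0.1, 0.1, 1.0]
width: 0.526
grip_force: 0.0
```

Call:
step_arm(
  targets=[
    [[0,0,0],[0,0,-30],60],
    [[0,0,0],[0,0,-35],70],
    [[0,0,0],[0,0,-35],70],
    [[0,0,0],[-10,-36,-10],70],
    [[0,0,0],[0,-36,0],70],
  ],
)

```text
time: 10.82
tool_pos: [0.5011, -0.2025, 0.2341]
tcp_rot: [2.262, 2.165, 0.005]
wrist_force: [-0.8, -0.8, -1.0]
width: 0.82
grip_force: 0.0
```

```bash
cat >> h.py <<'E'
def ring(n,near=None,cams=("top","scene"),z=0.):
    r,h=DIM[n]
    for c in cams:
        read_camera(c)
        for d in cut_out(c,n)[:4]:
            e=d["extent"];m=fill(d["region"])
            if m.sum()<20: continue
            x0=px2w(c,(e[0]+e[2])/2,(e[1]+e[3])/2,z+h/2)
            p,f=fit(c,m,[cyl(r,h,z)],x0)
            if f<.4 and (near is None or np.hypot(*(p-near))<.08): print(n,c,round(d["score"],2),p,f)
E
python3 - <<'E'
from h import *
for n,p in dict(flange=(.437,-.057),work_drum=(.4125,-.151),collar=(.471,.4),drum_blue=(.437,.132),drum_green=(.412,.226),drum_yellow=(.4,.315)).items(): ring(n,p)
to(.437,-.057,.15)
save("scene","g4.png",(110,110,360,260),3.2)
E
```

```text
flange top 0.48 [ 0.4378 -0.0561] 0.083
flange scene 0.59 [ 0.4377 -0.0601] 0.049
work_drum scene 0.77 [ 0.4092 -0.152 ] 0.02
drum_blue top 0.65 [0.4385 0.1303] 0.239
drum_blue scene 0.63 [0.4363 0.1297] 0.099
drum_green scene 0.44 [0.4085 0.2234] 0.156
drum_yellow scene 0.49 [0.3983 0.3139] 0.041
t 12.02 tcp [ 0.4978 -0.2004  0.2289] yaw 87.42 tilt 0.0 w 70.0 F [0.2 0.2 0.9] gf 0.0
  -> shift [140.5 -67.2  78.9] turn_z 0 q [-0.43  0.06  1.98  0.    1.1  -0.38]
```

View pics/g4.png

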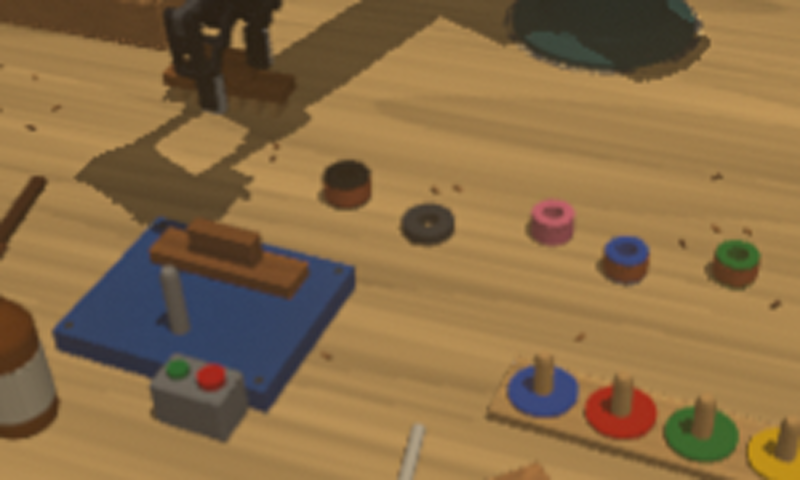

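Call:
step_arm(
  targets=[
    [[0,0,0],[28,-13.4,5],75],
    [[0,0,0],[28,-13.4,5],75],
    [[0,0,0],[28,-13.4,5],75],
    [[0,0,0],[28,-13.4,5],75],
    [[0,0,0],[28,-13.4,0],75],
  ],
)

```text
time: 12.48
tool_pos: [0.4358, -0.0564, 0.2079]
tcp_rot: [-2.271, -2.169, 0.001]
wrist_force: [0.1, 0.8, 0.5]
width: 0.877
grip_force: 0.0
```

Call:
step_arm(
  targets=[
    [[0,0,0.12],[0,0,4],75],
    [[0,0,0.12],[0,0,4],75],
    [[0,0,0.12],[0,0,4],75],
    [[0,0,0.12],[0,0,4],75],
    [[0,0,0.12],[0,0,4],75],
  ],
)

```text
time: 12.9
tool_pos: [0.4372, -0.0573, 0.1889]
tcp_rot: [2.815, 1.395, 0.001]
wrist_force: [-0.4, 0.4, -0.9]
width: 0.883
grip_force: 0.0
```

Call:
step_arm(
  targets=[
    [[0,0,0.12],[0,0,4],75],
    [[0,0,0.12],[0,0,4],75],
    [[0,0,0.12],[0,0,4],75],
    [[0,0,0.12],[0,0,4],75],
    [[0,0,0.12],[0,0,4],75],
  ],
)

```text
time: 13.32
tool_pos: [0.4373, -0.0575, 0.1688]
tcp_rot: [3.101, 0.5, 0.0]
wrist_force: [0.3, 0.6, 0.4]
width: 0.872
grip_force: 0.0
```

Call:
step_arm(
  targets=[
    [[0,0,0.12],[0,0,0],75],
    [[0,0,0.12],[0,0,0],75],
    [[0,0,0.086],[0,0,0],75],
    [[0,0,0],[0,0,0],75],
  ],
)

```text
time: 13.65
tool_pos: [0.4372, -0.0575, 0.1689]
tcp_rot: [3.142, -0.004, 0.0]
wrist_force: [-0.2, -1.5, -0.8]
width: 0.875
grip_force: 0.0
```

```bash
python3 - <<'E'
from h import *
read_camera("top");print(nose_length);to(.4378,-.058,.080,0)
ring("flange",(.437,-.057),("scene",))
E
```

```text
0.0726
t 13.7 tcp [ 0.4373 -0.0575  0.169 ] yaw 0.09 tilt 0.01 w 74.9 F [-0.2  0.2 -0.6] gf 0.0
  -> shift [ 0.5  0.5 89. ] turn_z 0.0016 q [-0.19 -0.05  2.22  0.    0.97  1.38]
flange scene 0.62 [ 0.4352 -0.0592] 0.139
```

Call:
step_arm(
  targets=[
    [[0,0,0],[0,0,30],75],
    [[0,0,0],[0,0,30],75],
    [[0,0,0],[0,0,20],75],
    [[0,0,0],[0,0,8],75],
    [[0,0,0],[0,0,4],60],
  ],
)

```text
time: 14.22
tool_pos: [0.436, -0.0573, 0.0754]
tcp_rot: [-3.141, -0.001, 0.005]
wrist_force: [-0.1, -1.2, -0.3]
width: 0.756
grip_force: 0.0
```

Call:
step_arm(
  targets=[
    [[0,0,0],[0,0,0],40],
    [[0,0,0],[0,0,0],40],
    [[0,0,0],[0,0,0],40],
    [[0,0,0],[0,0,0],40],
    [[0,0,0],[0,0,0],40],
  ],
  grip_force=50,
)

```text
time: 14.63
tool_pos: [0.438, -0.0576, 0.0778]
tcp_rot: [3.141, -0.0, 0.003]
wrist_force: [0.4, 0.2, -1.6]
width: 0.554
grip_force: 51.5
```

```bash
python3 - <<'E'
from h import *
read_camera("top");to(.653,-.1965,.200,0)
E
```

```text
t 14.68 tcp [ 0.4378 -0.0576  0.0776] yaw -0.0 tilt 0.09 w 47.3 F [ 0.6  0.5 -0.7] gf 51.5
  -> shift [ 215.4  138.9 -122. ] turn_z -0.0 q [-0.19  0.1   2.28 -0.    0.77  1.38]
```

```bash
python3 - <<'E'
from h import *
print(px2w("top",331.2-.35,152-.35,.087),px2w("scene",162.5,193.8,.087), w2px("top",[.6525,-.1963,.088]),w2px("top",[.6525,-.1963,.024]),w2px("scene",[.6525,-.1963,.088]))
im=cv2.imread("pics/top0.png");im=cv2.resize(im,(512,384),interpolation=cv2.INTER_AREA)
sub=im[144:162,318:340];hsv=cv2.cvtColor(sub,cv2.COLOR_BGR2HSV);m=(hsv[...,1]<90)&(hsv[...,2]>60)
print(m.astype(int));M=np.zeros((384,512),np.uint8);M[144:162,318:340]=m
print(fit("top",fill(M),[cyl(.008,.055,.024),cyl(.0055,.064,.024)],[.6525,-.1963]))
E
```

```text
[ 0.65409511 -0.19681233  0.087     ] [ 0.64938993 -0.19617499  0.087     ] [330.75590742 152.08802194] [327.77965306 156.19587062] [161.78341522 194.23543325]
[[0 0 0 0 0 1 1 1 1 1 1 1 1 1 1 1 1 1 1 1 1 1]
 [0 0 0 0 0 0 0 0 0 0 0 0 0 0 0 0 0 0 0 0 0 0]
 [0 0 0 0 0 0 0 0 0 0 0 0 0 0 0 0 0 0 0 0 0 0]
 [0 0 0 0 0 0 0 0 0 0 0 0 0 0 0 0 0 0 0 0 0 0]
 [0 0 0 0 0 0 0 0 0 0 0 0 0 0 0 0 0 0 0 0 0 0]
 [0 0 0 0 0 0 0 0 0 0 0 0 0 0 0 0 0 0 0 0 0 0]
 [0 0 0 0 0 0 0 0 0 0 0 0 1 1 0 0 0 0 0 0 0 0]
 [0 0 0 0 0 0 0 0 0 0 0 1 1 1 1 0 0 0 0 0 0 0]
 [0 0 0 0 0 0 0 0 0 0 1 1 1 1 1 0 0 0 0 0 0 0]
 [0 0 0 0 0 0 0 0 0 1 1 1 1 1 1 0 0 0 0 0 0 0]
 [0 0 0 0 0 0 0 0 1 1 1 1 1 1 1 0 0 0 0 0 0 0]
 [0 0 0 0 0 0 0 0 1 1 1 1 1 0 0 0 0 0 0 0 0 0]
 [0 0 0 0 0 0 0 0 1 1 1 1 0 0 0 0 0 0 0 0 0 0]
 [0 0 0 0 0 0 0 0 1 1 1 0 0 0 0 0 0 0 0 0 0 0]
 [0 0 0 0 0 0 0 0 0 1 0 0 0 0 0 0 0 0 0 0 0 0]
 [0 0 0 0 0 0 0 0 0 0 0 0 0 0 0 0 0 0 0 0 0 0]
 [0 0 0 0 0 0 0 0 0 0 0 0 0 0 0 0 0 0 0 0 0 0]
 [0 0 0 0 0 0 0 0 0 0 0 0 0 0 0 0 0 0 0 0 0 0]]
(array([ 0.6545, -0.1958]), np.float64(0.137))
```

Call:
step_arm(
  targets=[
    [[0,0,0],[0,0,-10],40],
    [[0,0,0],[0,0,-30],40],
    [[0,0,0],[0,0,-35],40],
    [[0,0,0],[0,0,-30],40],
    [[0,0,0],[0,0,-15],40],
  ],
)

```text
time: 15.1
tool_pos: [0.4392, -0.0578, 0.2018]
tcp_rot: [3.14, -0.0, 0.01]
wrist_force: [0.5, 1.1, -0.9]
width: 0.555
grip_force: 52.1
```

Call:
step_arm(
  targets=[
    [[0,0,0],[30.7,19.8,0],40],
    [[0,0,0],[30.7,19.8,0],40],
    [[0,0,0],[30.7,19.8,0],40],
    [[0,0,0],[30.7,19.8,0],40],
    [[0,0,0],[30.7,19.8,0],40],
  ],
)

```text
time: 15.52
tool_pos: [0.5919, -0.1575, 0.1979]
tcp_rot: [3.141, -0.0, 0.001]
wrist_force: [0.6, 0.3, -0.1]
width: 0.551
grip_force: 52.1
```

Call:
step_arm(
  targets=[
    [[0,0,0],[30.7,19.8,0],40],
    [[0,0,0],[30.7,19.8,0],40],
    [[0,0,0],[0,0,0],40],
    [[0,0,0],[0,0,0],40],
  ],
)

```text
time: 15.85
tool_pos: [0.6532, -0.1973, 0.1968]
tcp_rot: [-3.142, 0.002, 0.0]
wrist_force: [0.3, 0.4, -2.3]
width: 0.558
grip_force: 52.1
```

```bash
python3 - <<'E'
from h import *
read_camera("top");to(.653,-.1965,.160,0)
save("scene","g5.png",(110,120,230,220),5)
E
```

```text
t 15.9 tcp [ 0.652  -0.1964  0.1967] yaw -0.04 tilt 0.08 w 47.2 F [-0.6  0.4 -1.8] gf 52.1
  -> shift [ 1.   0.1 36.7] turn_z -0.0008 q [-0.33  0.35  1.69  0.    1.1   1.24]
```

View pics/g5.png

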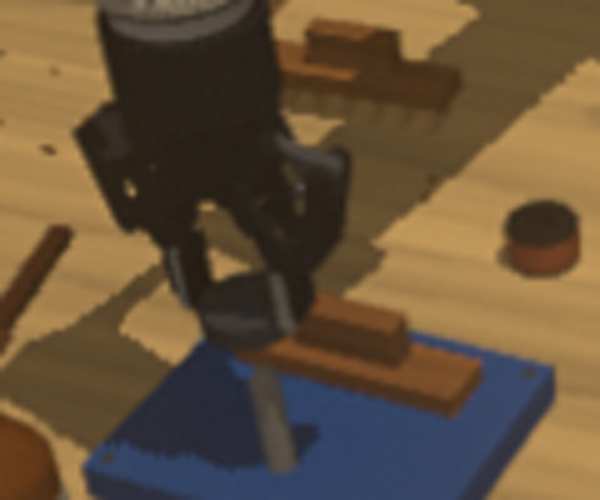

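Call:
step_arm(
  targets=[
    [[0,0,0],[1.3,0,15],40],
    [[0,0,0],[0,0,12],40],
    [[0,0,0],[0,0,4],40],
    [[0,0,0],[0,0,4],40],
    [[0,0,0],[0,0,4],40],
  ],
)

```text
time: 16.37
tool_pos: [0.6526, -0.1956, 0.1569]
tcp_rot: [-3.141, -0.0, 0.002]
wrist_force: [-0.1, 0.3, -1.2]
width: 0.551
grip_force: 52.1
```

Call:
step_arm(
  targets=[
    [[0,0,0],[0,0,3],40],
    [[0,0,0],[0,0,3],40],
    [[0,0,0],[0,0,3],40],
    [[0,0,0],[0,0,0],40],
  ],
)

```text
time: 16.7
tool_pos: [0.6532, -0.1961, 0.1483]
tcp_rot: [-3.141, 0.0, 0.001]
wrist_force: [-0.3, 0.7, -1.2]
width: 0.552
grip_force: 52.1
```

```bash
python3 - <<'E'
from h import *
read_camera("top");to(.6535,-.1965,.1016,0)
E
```

```text
t 16.75 tcp [ 0.6533 -0.1961  0.1486] yaw -0.01 tilt 0.02 w 47.2 F [ 0.4  0.8 -0.6] gf 52.1
  -> shift [ 0.2  0.4 47. ] turn_z -0.0003 q [-0.33  0.4   1.72  0.    1.02  1.24]
```

Call:
step_arm(
  targets=[
    [[0,0,0],[0,0,10],40],
    [[0,0,0],[0,0,10],40],
    [[0,0,0],[0,0,10],40],
    [[0,0,0],[0,0,8],40],
    [[0,0,0],[0,0,4],40],
  ],
)

```text
time: 17.17
tool_pos: [0.6523, -0.1959, 0.1042]
tcp_rot: [-3.141, 0.0, 0.005]
wrist_force: [-0.0, 0.3, -0.6]
width: 0.553
grip_force: 52.1
```

Call:
step_arm(
  targets=[
    [[0,0,0],[0,0,2.5],40],
    [[0,0,0],[0,0,2],40],
    [[0,0,0],[0,0,1],40],
    [[0,0,0],[0,0,0],40],
    [[0,0,0],[0,0,0],40],
  ],
)

```text
time: 17.58
tool_pos: [0.6539, -0.1963, 0.1019]
tcp_rot: [3.141, -0.0, 0.002]
wrist_force: [-0.4, 0.0, -1.2]
width: 0.553
grip_force: 52.1
```

Call:
step_arm(
  targets=[
    [[0,0,0],[0,0,1.5],40],
    [[0,0,0],[0,0,1],40],
    [[0,0,0],[0,0,0],40],
  ],
)

```text
time: 17.83
tool_pos: [0.654, -0.1963, 0.1015]
tcp_rot: [3.141, -0.0, 0.002]
wrist_force: [-4.6, 1.6, 10.3]
width: 0.551
grip_force: 53.2
```

Call:
step_arm(
  targets=[
    [[0,0,0],[0,0,-0.5],75],
    [[0,0,0],[0,0,0],75],
    [[0,0,0],[0,0,0],75],
    [[0,0,0],[0,0,0],75],
    [[0,0,0],[0,0,0],75],
  ],
)

```text
time: 18.25
tool_pos: [0.6534, -0.1962, 0.0991]
tcp_rot: [-3.142, 0.0, 0.0]
wrist_force: [0.6, -0.6, -0.8]
width: 0.877
grip_force: 0.0
```

Call:
step_arm(
  targets=[
    [[0,0,0],[0,0,-25],75],
    [[0,0,0],[0,0,-30],75],
    [[0,0,0],[0,0,-30],75],
    [[0,0,0],[-30,0,-10],75],
    [[0,0,0],[-35,0,0],75],
  ],
)

```text
time: 18.67
tool_pos: [0.5922, -0.1972, 0.1995]
tcp_rot: [3.138, 0.001, 0.016]
wrist_force: [0.1, 0.1, 0.8]
width: 0.879
grip_force: 0.0
```

Call:
step_arm(
  targets=[
    [[0,0,0],[-35,0,0],75],
    [[0,0,0],[-35,0,0],75],
  ],
)

```text
time: 18.83
tool_pos: [0.5173, -0.196, 0.1946]
tcp_rot: [3.141, 0.001, 0.001]
wrist_force: [0.3, -1.0, -0.2]
width: 0.876
grip_force: 0.0
```

```bash
python3 - <<'E'
from h import *
ring("flange",(.653,-.196),("scene",),.024);ring("work_drum",(.411,-.151));to(.4115,-.1515,.16,0)
save("scene","g6.png",(110,120,290,250),4)
E
```

```text
work_drum scene 0.55 [ 0.4114 -0.1511] 0.048
t 19.13 tcp [ 0.5196 -0.1965  0.195 ] yaw -0.02 tilt 0.12 w 74.8 F [0.4 0.4 0.7] gf 0.0
  -> shift [-108.1  -45.    34.8] turn_z -0.0003 q [-0.41  0.13  1.97  0.    1.04  1.16]
```

View pics/g6.png

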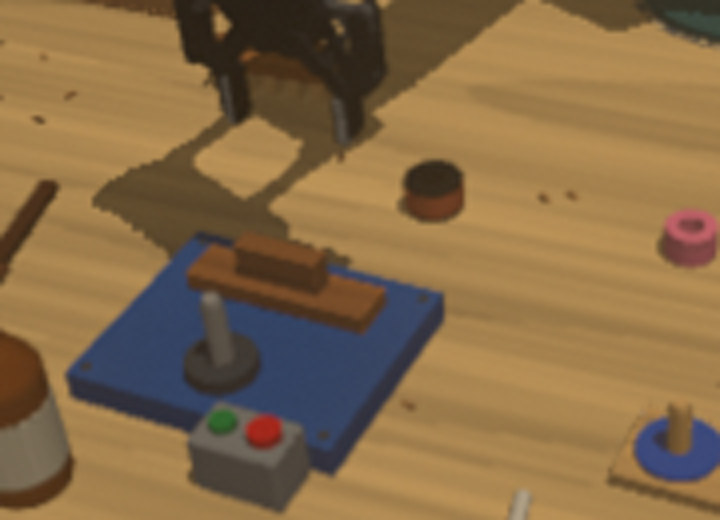

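Call:
step_arm(
  targets=[
    [[0,0,0],[-26.7,-11.6,5],70],
    [[0,0,0],[-26.7,-11.6,5],70],
    [[0,0,0],[-26.7,-11.6,5],70],
    [[0,0,0],[-26.7,-11.6,5],70],
    [[0,0,0],[0,0,0],70],
  ],
)

```text
time: 19.6
tool_pos: [0.4067, -0.1471, 0.1717]
tcp_rot: [-3.138, -0.001, 0.012]
wrist_force: [-0.2, 0.4, -0.2]
width: 0.819
grip_force: 0.0
```

Call:
step_arm(
  targets=[
    [[0,0,0],[0,0,30],70],
    [[0,0,0],[0,0,30],70],
    [[0,0,0],[0,0,20],70],
    [[0,0,0],[0,0,10],70],
    [[0,0,0],[0,0,0],55],
  ],
)

```text
time: 20.02
tool_pos: [0.4111, -0.1492, 0.0823]
tcp_rot: [-3.14, -0.0, 0.006]
wrist_force: [-0.5, 0.4, -0.5]
width: 0.699
grip_force: 0.0
```

Call:
step_arm(
  targets=[
    [[0,0,0],[0,0,0],36],
    [[0,0,0],[0,0,0],36],
    [[0,0,0],[0,0,0],36],
    [[0,0,0],[0,0,0],36],
    [[0,0,0],[0,0,0],36],
  ],
  grip_force=45,
)

```text
time: 20.43
tool_pos: [0.4123, -0.15, 0.0853]
tcp_rot: [3.141, -0.0, 0.003]
wrist_force: [-0.1, 1.0, 0.1]
width: 0.515
grip_force: 45.8
```

```bash
python3 - <<'E'
from h import *
read_camera("top");to(.6534,-.1962,.22,0)
E
```

```text
t 20.48 tcp [ 0.4121 -0.1499  0.0851] yaw -0.01 tilt 0.09 w 44.1 F [-0.4  0.6 -0.3] gf 45.8
  -> shift [ 241.5   46.3 -134.5] turn_z -0.0002 q [-0.41  0.08  2.28  0.    0.78  1.17]
```

Call:
step_arm(
  targets=[
    [[0,0,0],[0,0,-15],36],
    [[0,0,0],[0,0,-35],36],
    [[0,0,0],[0,0,-35],36],
    [[0,0,0],[0,0,-30],36],
    [[0,0,0],[30.1,5.8,0],36],
  ],
)

```text
time: 20.9
tool_pos: [0.4418, -0.156, 0.2069]
tcp_rot: [3.137, -0.001, 0.014]
wrist_force: [0.0, -0.4, -0.1]
width: 0.51
grip_force: 46.1
```

Call:
step_arm(
  targets=[
    [[0,0,0],[30.1,5.8,0],36],
    [[0,0,0],[30.1,5.8,0],36],
    [[0,0,0],[30.1,5.8,0],36],
    [[0,0,0],[30.1,5.8,0],36],
    [[0,0,0],[30.1,5.8,0],36],
  ],
)

```text
time: 21.32
tool_pos: [0.5935, -0.1847, 0.1995]
tcp_rot: [3.142, -0.0, 0.0]
wrist_force: [0.5, -0.2, -0.6]
width: 0.51
grip_force: 46.1
```

Call:
step_arm(
  targets=[
    [[0,0,0],[30.1,5.8,0],36],
    [[0,0,0],[30.1,5.7,0],36],
    [[0,0,0],[0,0,0],36],
    [[0,0,0],[0,0,0],36],
    [[0,0,0],[0,0,0],36],
  ],
)

```text
time: 21.73
tool_pos: [0.6516, -0.1958, 0.1988]
tcp_rot: [-3.141, 0.0, 0.003]
wrist_force: [-0.2, 0.9, -0.8]
width: 0.514
grip_force: 46.1
```

```bash
python3 - <<'E'
from h import *
read_camera("top");to(.6529,-.1962,.176,0)
E
```

```text
t 21.78 tcp [ 0.6512 -0.1957  0.199 ] yaw -0.01 tilt 0.1 w 43.6 F [-0.  -0.5 -0.1] gf 46.1
  -> shift [ 1.7  0.5 23. ] turn_z -0.0002 q [-0.33  0.35  1.69 -0.    1.1   1.24]
```

Call:
step_arm(
  targets=[
    [[0,0,0],[1.6,0.5,15],36],
    [[0,0,0],[0,0,8],36],
    [[0,0,0],[0,0,4],36],
    [[0,0,0],[0,0,4],36],
    [[0,0,0],[0,0,4],36],
  ],
)

```text
time: 22.2
tool_pos: [0.6535, -0.1964, 0.1636]
tcp_rot: [-3.141, 0.001, 0.001]
wrist_force: [0.1, -0.5, 0.4]
width: 0.515
grip_force: 46.1
```

Call:
step_arm(
  targets=[
    [[0,0,0],[0,0,4],36],
    [[0,0,0],[0,0,4],36],
    [[0,0,0],[0,0,3],36],
    [[0,0,0],[0,0,0],36],
    [[0,0,0],[0,0,0],36],
  ],
)

```text
time: 22.62
tool_pos: [0.6539, -0.1965, 0.1531]
tcp_rot: [-3.141, 0.0, 0.001]
wrist_force: [0.5, 0.4, -0.4]
width: 0.514
grip_force: 46.1
```

```bash
python3 - <<'E'
from h import *
to(.6529,-.1962,.123,0)
E
```

```text
t 22.62 tcp [ 0.6539 -0.1965  0.1531] yaw -0.01 tilt 0.03 w 43.9 F [ 0.5  0.4 -0.4] gf 46.1
  -> shift [-1.  -0.3 30.1] turn_z -0.0002 q [-0.33  0.4   1.72 -0.    1.03  1.24]
```

Call:
step_arm(
  targets=[
    [[0,0,0],[-0.6,0,8],36],
    [[0,0,0],[0,0,8],36],
    [[0,0,0],[0,0,6],36],
    [[0,0,0],[0,0,4],36],
    [[0,0,0],[0,0,3],36],
  ],
)

```text
time: 23.03
tool_pos: [0.6533, -0.1963, 0.1234]
tcp_rot: [-3.141, 0.0, 0.001]
wrist_force: [0.8, 0.6, 0.1]
width: 0.513
grip_force: 46.2
```

Call:
step_arm(
  targets=[
    [[0,0,0],[0,0,1.5],36],
    [[0,0,0],[0,0,1.5],36],
    [[0,0,0],[0,0,1],36],
    [[0,0,0],[0,0,0],36],
    [[0,0,0],[0,0,0],36],
  ],
)

```text
time: 23.45
tool_pos: [0.6534, -0.1964, 0.1231]
tcp_rot: [-3.141, 0.0, 0.0]
wrist_force: [-5.5, 4.1, 13.3]
width: 0.511
grip_force: 47.4
```

Call:
step_arm(
  targets=[
    [[0,0,0],[0,0,-1],70],
    [[0,0,0],[0,0,0],70],
    [[0,0,0],[0,0,0],70],
    [[0,0,0],[0,0,0],70],
    [[0,0,0],[0,0,0],70],
  ],
)

```text
time: 23.87
tool_pos: [0.6531, -0.1966, 0.1208]
tcp_rot: [-3.141, 0.0, 0.001]
wrist_force: [0.1, 0.3, 0.8]
width: 0.821
grip_force: 0.0
```

Call:
step_arm(
  targets=[
    [[0,0,0],[0,0,-25],70],
    [[0,0,0],[0,0,-30],70],
    [[0,0,0],[0,0,-30],70],
    [[0,0,0],[-9,-30,0],70],
    [[0,0,0],[-9,-30,0],70],
  ],
)

```text
time: 24.28
tool_pos: [0.6374, -0.1379, 0.2098]
tcp_rot: [3.14, -0.005, 0.01]
wrist_force: [-0.2, 0.4, 0.1]
width: 0.82
grip_force: 0.0
```

Call:
step_arm(
  targets=[
    [[0,0,0],[-11,-36,0],70],
    [[0,0,0],[-11,-36,0],70],
    [[0,0,0],[-11,-36,0],70],
    [[0,0,0],[-11,-36,0],70],
    [[0,0,0],[-11,-36,0],70],
  ],
)

```text
time: 24.7
tool_pos: [0.5796, 0.0449, 0.2062]
tcp_rot: [3.142, -0.001, -0.0]
wrist_force: [0.6, -0.7, 0.7]
width: 0.826
grip_force: 0.0
```

Call:
step_arm(
  targets=[
    [[0,0,0],[-11,-36,0],70],
    [[0,0,0],[-11,-36,0],70],
    [[0,0,0],[-11,-36,0],70],
    [[0,0,0],[-11,-36,0],70],
    [[0,0,0],[-11,-36,0],70],
  ],
)

```text
time: 25.12
tool_pos: [0.5246, 0.225, 0.2063]
tcp_rot: [3.142, -0.001, 0.0]
wrist_force: [0.3, 0.3, 0.7]
width: 0.823
grip_force: 0.0
```

```bash
python3 - <<'E'
from h import *
for n,p in dict(collar=(.471,.4),drum_blue=(.437,.132),drum_green=(.412,.226),drum_yellow=(.4,.315)).items(): ring(n,p)
ring("work_drum",(.6534,-.1964),("top","scene"),.038)
to(.470,.4,.12)
E
```

```text
drum_blue top 0.55 [0.4386 0.1299] 0.161
drum_blue scene 0.61 [0.4344 0.1285] 0.098
drum_green scene 0.69 [0.4105 0.2238] 0.084
drum_yellow scene 0.57 [0.3985 0.3137] 0.079
work_drum top 0.44 [ 0.6497 -0.1969] 0.037
t 26.12 tcp [0.5255 0.2235 0.2064] yaw -0.01 tilt 0.0 w 70.0 F [-0.5  0.3 -0.5] gf 0.0
  -> shift [ -55.5 -176.5   86.4] turn_z 0 q [0.36 0.15 1.93 0.   1.06 1.93]
```

```bash
python3 - <<'E'
from h import *
for c in("top","scene"):
    save(c,"c_%s.png"%c,(110,190,190,250) if c=="top" else (370,190,450,250),5)
    for d in cut_out(c,"collar")[:4]: print(c,d["score"],np.round(d["extent"]),d["region"].sum())
    for d in tip_of(c,"collar")[:4]: print(c,d["score"],d["at"],px2w(c,d["at"][1],d["at"][0],.007).round(4))
a=cv2.imread("pics/c_top.png");b=cv2.imread("pics/c_scene.png");cv2.imwrite("pics/c.png",np.hstack([a,b]))
E
```

```text
top 0.65 [140. 209. 150. 222.] 91
top 0.63 [166.4, 211.8] [0.6279 0.1796 0.007 ]
top 0.52 [213.2, 140.6] [0.4786 0.4117 0.007 ]
scene 0.63 [244.5, 327.4] [0.6136 0.2294 0.007 ]
scene 0.48 [219.0, 400.3] [0.4626 0.3966 0.007 ]
scene 0.28 [246.5, 317.5] [0.6277 0.2076 0.007 ]
```

View pics/c.png

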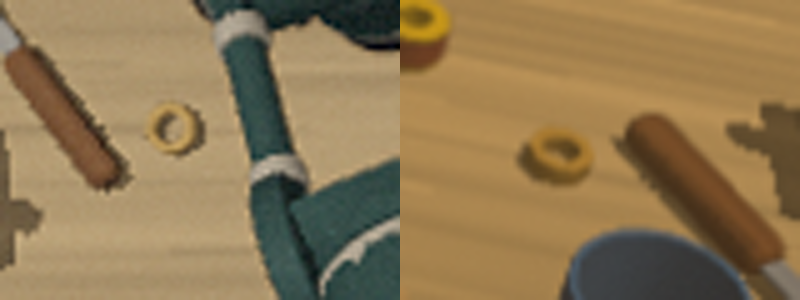

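```bash
python3 - <<'E'
from h import *
print(px2w("top",144.4,215.4,.012),px2w("scene",401.6,220.6,.012))
im=read_camera("top");hsv=cv2.cvtColor(im,cv2.COLOR_RGB2HSV);s=hsv[...,1]*1.
m=np.zeros((384,512),np.uint8);m[207:224,136:153]=(hsv[207:224,136:153,1]>125);m=fill(m);print(m.sum(),fit("top",m,[cyl(.017,.014)],[.47,.4]))
to(.4705,.4015,.15)
E
```

```text
[0.47090987 0.39791632 0.012     ] [0.4735352  0.39944487 0.012     ]
80 (array([0.4714, 0.4   ]), np.float64(0.154))
t 26.47 tcp [0.5255 0.2235 0.2064] yaw -0.01 tilt 0.0 w 70.1 F [-0.9  0.2  0.3] gf 0.0
  -> shift [ -55.  -178.    56.4] turn_z 0 q [0.36 0.15 1.93 0.   1.06 1.93]
```

Call:
step_arm(
  targets=[
    [[0,0,0],[-10.9,-35.3,0],54],
    [[0,0,0],[-10.9,-35.3,0],54],
    [[0,0,0],[-10.9,-35.3,0],54],
    [[0,0,0],[-10.9,-35.3,0],54],
    [[0,0,0],[-10.9,-35.3,0],54],
  ],
)

```text
time: 26.88
tool_pos: [0.4704, 0.4015, 0.2065]
tcp_rot: [-3.141, 0.001, -0.0]
wrist_force: [0.4, 0.3, -0.1]
width: 0.633
grip_force: 0.0
```

Call:
step_arm(
  targets=[
    [[0,0,0],[0,0,30],52],
    [[0,0,0],[0,0,30],52],
    [[0,0,0],[0,0,0],52],
    [[0,0,0],[0,0,0],52],
  ],
)

```text
time: 27.22
tool_pos: [0.4694, 0.399, 0.1442]
tcp_rot: [3.138, 0.0, -0.007]
wrist_force: [-0.0, -0.2, 0.4]
width: 0.609
grip_force: 0.0
```

```bash
python3 - <<'E'
from h import *
read_camera("top");to(.471,.4000,.077)
E
```

```text
t 27.27 tcp [0.4708 0.3997 0.1463] yaw -0.02 tilt 0.09 w 52.1 F [ 0.3 -0.9  1.1] gf 0.0
  -> shift [ 0.3 -0.4 69.3] turn_z 0 q [ 0.66  0.3   1.87 -0.    0.97  2.23]
```

Call:
step_arm(
  targets=[
    [[0,0,0],[0.2,0,30],50],
    [[0,0,0],[0,0,25],50],
    [[0,0,0],[0,0,14],50],
    [[0,0,0],[0,0,0],50],
    [[0,0,0],[0,0,0],24],
  ],
)

```text
time: 27.68
tool_pos: [0.4717, 0.3998, 0.078]
tcp_rot: [3.142, -0.002, -0.0]
wrist_force: [0.1, 0.4, 0.2]
width: 0.461
grip_force: 0.0
```

Call:
step_arm(
  targets=[
    [[0,0,0],[0,0,0],24],
    [[0,0,0],[0,0,0],24],
    [[0,0,0],[0,0,0],24],
    [[0,0,0],[0,0,0],24],
    [[0,0,0],[0,0,0],24],
  ],
)

```text
time: 28.1
tool_pos: [0.4723, 0.4007, 0.0791]
tcp_rot: [-3.14, 0.0, -0.004]
wrist_force: [0.0, -1.0, 5.4]
width: 0.365
grip_force: 45.2
```

```bash
python3 - <<'E'
from h import *
read_camera("top");to(.6532,-.1964,.21)
E
```

```text
t 28.15 tcp [0.4722 0.4007 0.0791] yaw -0.0 tilt 0.17 w 31.3 F [0.6 0.  6.9] gf 45.2
  -> shift [ 181.3  596.9 -131.5] turn_z 0 q [ 0.66  0.38  1.9  -0.    0.85  2.23]
```

Call:
step_arm(
  targets=[
    [[0,0,0],[0,0,-15],24],
    [[0,0,0],[0,0,-35],24],
    [[0,0,0],[0,0,-40],24],
    [[0,0,0],[0,0,-40],24],
    [[0,0,0],[10.7,35.1,0],24],
  ],
)

```text
time: 28.57
tool_pos: [0.485, 0.372, 0.2177]
tcp_rot: [-3.129, -0.006, -0.021]
wrist_force: [3.3, 1.0, 0.9]
width: 0.366
grip_force: 44.8
```

Call:
step_arm(
  targets=[
    [[0,0,0],[10.7,35.1,0],24],
    [[0,0,0],[10.7,35.1,0],24],
    [[0,0,0],[10.7,35.1,0],24],
    [[0,0,0],[10.7,35.1,0],24],
    [[0,0,0],[10.7,35.1,0],24],
  ],
)

```text
time: 28.98
tool_pos: [0.5352, 0.1878, 0.2074]
tcp_rot: [-3.142, -0.0, 0.0]
wrist_force: [0.9, 0.8, -0.6]
width: 0.365
grip_force: 44.8
```

Call:
step_arm(
  targets=[
    [[0,0,0],[10.7,35.1,0],24],
    [[0,0,0],[10.7,35.1,0],24],
    [[0,0,0],[10.7,35.1,0],24],
    [[0,0,0],[10.7,35.1,0],24],
    [[0,0,0],[10.7,35.1,0],24],
  ],
)

```text
time: 29.4
tool_pos: [0.5887, 0.0122, 0.2073]
tcp_rot: [-3.141, 0.0, 0.0]
wrist_force: [0.3, 0.8, -0.1]
width: 0.364
grip_force: 44.8
```

Call:
step_arm(
  targets=[
    [[0,0,0],[10.7,35.1,0],24],
    [[0,0,0],[10.7,35.1,0],24],
    [[0,0,0],[10.7,35.1,0],24],
    [[0,0,0],[10.7,35.1,0],24],
    [[0,0,0],[10.7,35.1,0],24],
  ],
)

```text
time: 29.82
tool_pos: [0.6422, -0.1633, 0.2071]
tcp_rot: [-3.141, 0.001, 0.001]
wrist_force: [0.6, 0.5, -1.3]
width: 0.368
grip_force: 44.8
```

Call:
step_arm(
  targets=[
    [[0,0,0],[10.7,35.1,0],24],
    [[0,0,0],[0,0,0],24],
    [[0,0,0],[0,0,0],24],
    [[0,0,0],[0,0,0],24],
    [[0,0,0],[0,0,0],24],
  ],
)

```text
time: 30.23
tool_pos: [0.6524, -0.1954, 0.2069]
tcp_rot: [-3.141, -0.001, 0.002]
wrist_force: [-0.1, 0.5, -0.7]
width: 0.368
grip_force: 44.8
```

```bash
python3 - <<'E'
from h import *
read_camera("top");to(.6536,-.1964,.17,0)
E
```

```text
t 30.28 tcp [ 0.6525 -0.1952  0.2071] yaw 0.07 tilt 0.06 w 31.3 F [0.4 0.  0.1] gf 44.8
  -> shift [ 1.1  1.2 37.1] turn_z 0.0012 q [-0.33  0.35  1.68  0.    1.11  1.24]
```

Call:
step_arm(
  targets=[
    [[0,0,0],[1.1,1.2,20],24],
    [[0,0,0],[0,0,14],24],
    [[0,0,0],[0,0,3],24],
    [[0,0,0],[0,0,3],24],
    [[0,0,0],[0,0,3],24],
  ],
)

```text
time: 30.7
tool_pos: [0.6539, -0.1973, 0.164]
tcp_rot: [-3.141, -0.001, 0.001]
wrist_force: [0.6, 0.7, 0.1]
width: 0.369
grip_force: 44.8
```

Call:
step_arm(
  targets=[
    [[0,0,0],[0,0,3],24],
    [[0,0,0],[0,0,3],24],
    [[0,0,0],[0,0,2],24],
    [[0,0,0],[0,0,0],24],
    [[0,0,0],[0,0,0],24],
  ],
)

```text
time: 31.12
tool_pos: [0.654, -0.197, 0.1563]
tcp_rot: [-3.14, 0.001, 0.0]
wrist_force: [0.0, 5.4, 1.3]
width: 0.364
grip_force: 45.0
```

```bash
python3 - <<'E'
from h import *
to(.6536,-.1964,.145,0)
E
```

```text
t 31.12 tcp [ 0.654  -0.197   0.1563] yaw -0.02 tilt 0.09 w 31.1 F [0.  5.4 1.3] gf 45.0
  -> shift [-0.4 -0.6 11.3] turn_z -0.0004 q [-0.33  0.4   1.71  0.    1.03  1.24]
```

Call:
step_arm(
  targets=[
    [[0,0,0],[-0.3,-0.9,3],24],
    [[0,0,0],[0,0,3],24],
    [[0,0,0],[0,0,3],24],
    [[0,0,0],[0,0,2],24],
    [[0,0,0],[0,0,1],24],
  ],
)

```text
time: 31.53
tool_pos: [0.6537, -0.1968, 0.1451]
tcp_rot: [-3.141, 0.0, 0.001]
wrist_force: [-4.9, 5.8, 12.3]
width: 0.363
grip_force: 46.1
```

Call:
step_arm(
  targets=[
    [[0,0,0],[0,0,1],24],
    [[0,0,0],[0,0,1],24],
    [[0,0,0],[0,0,0],24],
    [[0,0,0],[0,0,0],24],
  ],
)

```text
time: 31.87
tool_pos: [0.6537, -0.1968, 0.145]
tcp_rot: [-3.141, 0.0, 0.001]
wrist_force: [-7.2, 6.5, 14.8]
width: 0.361
grip_force: 46.5
```

Call:
step_arm(
  targets=[
    [[0,0,0],[0,0,-1.5],60],
    [[0,0,0],[0,0,0],60],
    [[0,0,0],[0,0,0],60],
    [[0,0,0],[0,0,0],60],
    [[0,0,0],[0,0,0],60],
  ],
)

```text
time: 32.28
tool_pos: [0.6536, -0.1975, 0.1433]
tcp_rot: [3.141, -0.001, -0.001]
wrist_force: [-0.6, 1.3, 0.0]
width: 0.702
grip_force: 0.0
```

Call:
step_arm(
  targets=[
    [[0,0,0],[0,0,-20],65],
    [[0,0,0],[0,0,-30],65],
    [[0,0,0],[0,0,-20],65],
    [[0,0,0],[-20,-30,0],65],
    [[0,0,0],[-20,-30,0],65],
  ],
)

```text
time: 32.7
tool_pos: [0.6156, -0.1384, 0.2164]
tcp_rot: [3.14, -0.004, 0.009]
wrist_force: [-0.0, 2.0, 0.3]
width: 0.762
grip_force: 0.0
```

```bash
cat >> h.py <<'E'
def colcent(col,X,r,smin,z,rad):
    """centre of a coloured disc (radius r at height z) near X in the top picture"""
    im=read_camera("top");hsv=cv2.cvtColor(im,cv2.COLOR_RGB2HSV);H=hsv[...,0];lo,hi=HUE[col]
    q=((H>=lo)&(H<=hi)) if lo<hi else (H>=lo)|(H<=hi)
    u=w2px("top",[X[0],X[1],z]);yy,xx=np.mgrid[:384,:512]
    m=fill(q&(hsv[...,1]>smin)&((xx-u[0])**2+(yy-u[1])**2<rad**2))
    if m.sum()<15: return None
    return m.sum(),fit("top",m,[cyl(r,.0005,z-.0005)],X)
E
python3 - <<'E'
from h import *
for col,y in zip(("yellow","green","red","blue"),(.298,.234,.1706,.106)): print("disc",col,[colcent(col,[.622,y],.028,s,.016,13) for s in (105,)])
for col,X in dict(yellow=(.399,.314),green=(.412,.225),blue=(.438,.130)).items():
    for s in (100,130): print("drum",col,colcent(col,X,.02,s,.026,16))
for n,p in dict(drum_blue=(.437,.132),drum_green=(.412,.226),drum_yellow=(.4,.315)).items(): ring(n,p)
to(.4386,.1295,.15,0)
E
```

```text
disc yellow [(np.uint64(231), (array([0.627 , 0.2984]), np.float64(0.017)))]
disc green [(np.uint64(204), (array([0.624 , 0.2333]), np.float64(0.105)))]
disc red [(np.uint64(232), (array([0.6208, 0.1706]), np.float64(0.027)))]
disc blue [(np.uint64(208), (array([0.6176, 0.1062]), np.float64(0.097)))]
drum yellow (np.uint64(116), (array([0.4016, 0.3141]), np.float64(0.051)))
drum yellow (np.uint64(116), (array([0.4016, 0.3141]), np.float64(0.051)))
drum green (np.uint64(111), (array([0.4112, 0.2238]), np.float64(0.099)))
drum green (np.uint64(94), (array([0.4106, 0.2228]), np.float64(0.292)))
drum blue (np.uint64(107), (array([0.4368, 0.1302]), np.float64(0.141)))
drum blue (np.uint64(103), (array([0.4368, 0.1296]), np.float64(0.186)))
drum_blue top 0.62 [0.4385 0.1299] 0.214
drum_blue scene 0.57 [0.4344 0.1287] 0.155
drum_green top 0.68 [0.4122 0.226 ] 0.085
drum_green scene 0.54 [0.4094 0.2239] 0.025
drum_yellow scene 0.72 [0.3981 0.3136] 0.097
t 33.8 tcp [ 0.6138 -0.137   0.2139] yaw -0.01 tilt 0.0 w 65.2 F [-0.1  1.   0.4] gf 0.0
  -> shift [-175.2 -266.5   63.9] turn_z -0.0001 q [-0.26  0.25  1.8   0.    1.1   1.31]
```

Call:
step_arm(
  targets=[
    [[0,0,0],[-19.5,-29.6,0],65],
    [[0,0,0],[-19.5,-29.6,0],65],
    [[0,0,0],[-19.5,-29.6,0],65],
    [[0,0,0],[-19.5,-29.6,0],65],
    [[0,0,0],[-19.5,-29.6,0],65],
  ],
)

```text
time: 34.22
tool_pos: [0.5153, 0.012, 0.2139]
tcp_rot: [-3.141, 0.001, -0.0]
wrist_force: [0.2, -0.1, -0.2]
width: 0.763
grip_force: 0.0
```

Call:
step_arm(
  targets=[
    [[0,0,0],[-19.5,-29.6,0],65],
    [[0,0,0],[-19.5,-29.6,0],65],
    [[0,0,0],[-19.5,-29.6,0],65],
    [[0,0,0],[-19.5,-29.6,0],65],
    [[0,0,0],[0,0,0],65],
  ],
)

```text
time: 34.63
tool_pos: [0.4349, 0.133, 0.2136]
tcp_rot: [-3.14, -0.006, 0.003]
wrist_force: [-0.7, -0.1, -0.0]
width: 0.764
grip_force: 0.0
```

Call:
step_arm(
  targets=[
    [[0,0,-0.12],[0,0,0],65],
    [[0,0,-0.12],[0,0,3],65],
    [[0,0,-0.12],[0,0,3],65],
    [[0,0,-0.12],[0,0,3],65],
    [[0,0,-0.12],[0,0,3],65],
  ],
)

```text
time: 35.05
tool_pos: [0.4387, 0.1291, 0.202]
tcp_rot: [2.998, 0.937, 0.001]
wrist_force: [-0.0, -0.1, -0.4]
width: 0.76
grip_force: 0.0
```

Call:
step_arm(
  targets=[
    [[0,0,-0.12],[0,0,4],65],
    [[0,0,-0.12],[0,0,4],65],
    [[0,0,-0.12],[0,0,4],65],
    [[0,0,-0.12],[0,0,4],65],
    [[0,0,-0.12],[0,0,4],65],
  ],
)

```text
time: 35.47
tool_pos: [0.4388, 0.129, 0.1819]
tcp_rot: [2.588, 1.781, 0.001]
wrist_force: [0.3, 0.5, -0.2]
width: 0.758
grip_force: 0.0
```

Call:
step_arm(
  targets=[
    [[0,0,-0.12],[0,0,4],65],
    [[0,0,-0.12],[0,0,4],65],
    [[0,0,-0.12],[0,0,4],65],
    [[0,0,0],[0,0,0],65],
  ],
)

```text
time: 35.8
tool_pos: [0.4382, 0.1289, 0.1692]
tcp_rot: [-2.23, -2.212, 0.002]
wrist_force: [-0.6, -0.6, -1.1]
width: 0.765
grip_force: 0.0
```

```bash
python3 - <<'E'
from h import *
read_camera("top");to(.4376,.1300,.084,np.pi/2)
ring("drum_blue",(.437,.13),("scene",))
E
```

```text
t 35.85 tcp [0.4383 0.129  0.1696] yaw 89.22 tilt 0.04 w 65.2 F [ 0.5 -0.2 -0.3] gf 0.0
  -> shift [ 1.  -0.7 85.6] turn_z -0.0135 q [ 0.23 -0.02  2.19 -0.    0.98  0.25]
drum_blue scene 0.73 [0.4312 0.1265] 0.139
```

Call:
step_arm(
  targets=[
    [[0,0,-0.013],[0.8,-0.7,30],65],
    [[0,0,0],[0,0,30],65],
    [[0,0,0],[0,0,18],65],
    [[0,0,0],[0,0,7],65],
    [[0,0,0],[0,0,0],60],
  ],
)

```text
time: 36.37
tool_pos: [0.4364, 0.1298, 0.0833]
tcp_rot: [-2.22, -2.221, 0.005]
wrist_force: [-0.7, 0.7, 0.2]
width: 0.704
grip_force: 0.0
```

Call:
step_arm(
  targets=[
    [[0,0,0],[0,0,0],30],
    [[0,0,0],[0,0,0],30],
    [[0,0,0],[0,0,0],30],
    [[0,0,0],[0,0,0],30],
    [[0,0,0],[0,0,0],30],
  ],
)

```text
time: 36.78
tool_pos: [0.4392, 0.1306, 0.0866]
tcp_rot: [2.218, 2.222, 0.005]
wrist_force: [0.1, 0.3, 6.7]
width: 0.441
grip_force: 45.7
```

Call:
step_arm(
  targets=[
    [[0,0,0],[0,0,0],30],
    [[0,0,0],[0,0,0],30],
  ],
)

```text
time: 36.95
tool_pos: [0.4392, 0.1306, 0.0866]
tcp_rot: [2.218, 2.222, 0.005]
wrist_force: [-0.0, 0.1, 6.5]
width: 0.444
grip_force: 45.7
```

```bash
python3 - <<'E'
from h import *
read_camera("top");to(.6177,.1062,.175,np.pi/2)
E
```

```text
t 37.0 tcp [0.4392 0.1306 0.0866] yaw 90.11 tilt 0.21 w 37.4 F [-1.1  0.4  6.3] gf 45.7
  -> shift [-24.7 178.7 -87.8] turn_z 0.0019 q [0.23 0.11 2.24 0.   0.79 0.23]
```

Call:
step_arm(
  targets=[
    [[0,0,0],[0,0,-15],30],
    [[0,0,0],[0,0,-35],30],
    [[0,0,0],[0,0,-35],30],
    [[0,0,0],[-4.8,35.7,0],30],
    [[0,0,0],[-4.8,35.7,0],30],
  ],
)

```text
time: 37.42
tool_pos: [0.511, 0.1214, 0.1749]
tcp_rot: [2.214, 2.221, 0.012]
wrist_force: [0.4, -0.1, -0.2]
width: 0.442
grip_force: 45.5
```

Call:
step_arm(
  targets=[
    [[0,0,0],[-4.8,35.7,0],30],
    [[0,0,0],[-4.8,35.7,0],30],
    [[0,0,0],[-4.8,35.7,0],30],
    [[0,0,0],[0,0,0],30],
    [[0,0,0],[0,0,0],30],
  ],
)

```text
time: 37.83
tool_pos: [0.6177, 0.1061, 0.1697]
tcp_rot: [2.221, 2.222, 0.0]
wrist_force: [-1.1, 0.6, 0.1]
width: 0.441
grip_force: 45.5
```

Call:
step_arm(
  targets=[
    [[0,0,0],[0,0,0],30],
    [[0,0,0],[0,0,0],30],
  ],
)

```text
time: 38.0
tool_pos: [0.6147, 0.1067, 0.1694]
tcp_rot: [-2.218, -2.223, 0.002]
wrist_force: [0.2, 0.4, -0.9]
width: 0.445
grip_force: 45.5
```

```bash
python3 - <<'E'
from h import *
read_camera("top");to(.6177,.1067,.145,np.pi/2)
E
```

```text
t 38.05 tcp [0.6147 0.1067 0.1696] yaw 90.14 tilt 0.08 w 37.9 F [ 0.2  0.3 -1. ] gf 45.5
  -> shift [-0.   3.  24.6] turn_z 0.0024 q [0.13 0.28 1.84 0.   1.02 0.13]
```

Call:
step_arm(
  targets=[
    [[0,0,0],[0,3,14],30],
    [[0,0,0],[0,0,8],30],
    [[0,0,0],[0,0,3],30],
    [[0,0,0],[0,0,0],30],
    [[0,0,0],[0,0,0],30],
  ],
)

```text
time: 38.47
tool_pos: [0.6185, 0.1066, 0.144]
tcp_rot: [-2.218, -2.223, 0.002]
wrist_force: [0.5, 0.3, 0.6]
width: 0.444
grip_force: 45.5
```

Call:
step_arm(
  targets=[
    [[0,0,0],[0,0,3],30],
    [[0,0,0],[0,0,3],30],
    [[0,0,0],[0,0,3],30],
    [[0,0,0],[0,0,3],30],
    [[0,0,0],[0,0,0],30],
  ],
)

```text
time: 38.88
tool_pos: [0.618, 0.1066, 0.1319]
tcp_rot: [-2.218, -2.222, 0.003]
wrist_force: [-2.4, 1.0, -0.2]
width: 0.444
grip_force: 45.7
```

```bash
python3 - <<'E'
from h import *
to(.6177,.1067,.1026,np.pi/2)
E
```

```text
t 38.88 tcp [0.618  0.1066 0.1319] yaw 90.11 tilt 0.17 w 37.9 F [-2.4  1.  -0.2] gf 45.7
  -> shift [ 0.1 -0.2 29.3] turn_z 0.0019 q [0.13 0.33 1.86 0.   0.96 0.13]
```

Call:
step_arm(
  targets=[
    [[0,0,0],[0,-0.5,5],30],
    [[0,0,0],[0,0,6],30],
    [[0,0,0],[0,0,6],30],
    [[0,0,0],[0,0,6],30],
    [[0,0,0],[0,0,4],30],
  ],
)

```text
time: 39.3
tool_pos: [0.6177, 0.1066, 0.1046]
tcp_rot: [-2.218, -2.223, 0.002]
wrist_force: [-4.8, -0.1, 2.1]
width: 0.444
grip_force: 46.0
```

Call:
step_arm(
  targets=[
    [[0,0,0],[0,0,1.5],30],
    [[0,0,0],[0,0,1.5],30],
    [[0,0,0],[0,0,1],30],
    [[0,0,0],[0,0,0],30],
    [[0,0,0],[0,0,0],30],
  ],
)

```text
time: 39.72
tool_pos: [0.6178, 0.1066, 0.1026]
tcp_rot: [-2.218, -2.223, 0.003]
wrist_force: [-9.2, 0.5, 9.4]
width: 0.441
grip_force: 46.6
```

Call:
step_arm(
  targets=[
    [[0,0,0],[0,0,-1],60],
    [[0,0,0],[0,0,0],60],
    [[0,0,0],[0,0,0],60],
    [[0,0,0],[0,0,0],60],
    [[0,0,0],[0,0,0],60],
  ],
)

```text
time: 40.13
tool_pos: [0.6193, 0.1065, 0.103]
tcp_rot: [2.219, 2.223, 0.001]
wrist_force: [-0.3, -0.1, -0.6]
width: 0.706
grip_force: 0.0
```

Call:
step_arm(
  targets=[
    [[0,0,0],[0,0,-20],60],
    [[0,0,0],[0,0,-25],60],
    [[0,0,0],[0,0,-25],62],
    [[0,0,0],[19.7,-34.3,0],62],
    [[0,0,0],[19.7,-34.3,0],62],
  ],
)

```text
time: 40.55
tool_pos: [0.553, 0.1459, 0.176]
tcp_rot: [2.219, 2.218, 0.01]
wrist_force: [-0.7, 0.9, 0.4]
width: 0.725
grip_force: 0.0
```

Call:
step_arm(
  targets=[
    [[0,0,0],[19.7,-34.3,0],62],
    [[0,0,0],[19.7,-34.3,0],62],
    [[0,0,0],[19.7,-34.3,0],62],
    [[0,0,0],[19.7,-34.3,0],62],
    [[0,0,0],[0,0,0],62],
  ],
)

```text
time: 40.97
tool_pos: [0.4069, 0.2259, 0.1718]
tcp_rot: [-2.213, -2.225, 0.005]
wrist_force: [-0.8, 0.3, -0.7]
width: 0.727
grip_force: 0.0
```

Call:
step_arm(
  targets=[
    [[0,0,0],[0,0,0],62],
    [[0,0,0],[0,0,0],62],
  ],
)

```text
time: 41.13
tool_pos: [0.4133, 0.2246, 0.1733]
tcp_rot: [2.217, 2.224, 0.003]
wrist_force: [0.4, 0.4, 0.9]
width: 0.721
grip_force: 0.0
```

```bash
python3 - <<'E'
from h import *
read_camera("top");to(.4115,.2245,.086,np.pi/2)
ring("drum_green",(.4115,.2245),("scene",));ring("drum_yellow",(.4,.314))
ring("drum_blue",(.6177,.1066),z=.016)
for n,p,z in(("flange",.024,0),("work_drum",.038,0),("collar",.066,0)): ring(n,(.6534,-.1964),("scene",),p)
E
```

```text
t 41.18 tcp [0.4139 0.2244 0.1734] yaw 90.11 tilt 0.11 w 62.4 F [-0.3 -0.2  0.5] gf 0.0
  -> shift [ 0.1 -2.6 87.4] turn_z 0.0019 q [ 0.44 -0.    2.16 -0.    0.98  0.44]
drum_green scene 0.75 [0.4099 0.2235] 0.042
drum_yellow scene 0.53 [0.3992 0.3142] 0.035
drum_blue top 0.69 [0.621  0.1073] 0.033
drum_blue scene 0.71 [0.6186 0.1047] 0.3
```

Call:
step_arm(
  targets=[
    [[0,0,0],[0,-1.8,30],62],
    [[0,0,0],[0,0,30],62],
    [[0,0,0],[0,0,18],62],
    [[0,0,0],[0,0,8],62],
    [[0,0,0],[0,0,0],60],
  ],
)

```text
time: 42.4
tool_pos: [0.4092, 0.2236, 0.0849]
tcp_rot: [-2.218, -2.223, 0.007]
wrist_force: [-0.3, -0.3, -0.2]
width: 0.701
grip_force: 0.0
```

Call:
step_arm(
  targets=[
    [[0,0,0],[0,0,0],30],
    [[0,0,0],[0,0,0],30],
    [[0,0,0],[0,0,0],30],
    [[0,0,0],[0,0,0],30],
    [[0,0,0],[0,0,0],30],
  ],
)

```text
time: 42.82
tool_pos: [0.4122, 0.225, 0.0885]
tcp_rot: [2.218, 2.223, 0.005]
wrist_force: [0.2, -0.0, 5.5]
width: 0.444
grip_force: 45.6
```

Call:
step_arm(
  targets=[
    [[0,0,0],[0,0,0],30],
    [[0,0,0],[0,0,0],30],
  ],
)

```text
time: 42.98
tool_pos: [0.4122, 0.225, 0.0885]
tcp_rot: [2.218, 2.223, 0.005]
wrist_force: [0.1, 0.3, 6.2]
width: 0.443
grip_force: 45.7
```

```bash
python3 - <<'E'
from h import *
read_camera("top");to(.6240,.2342,.175,np.pi/2)
E
```

```text
t 43.03 tcp [0.4122 0.225  0.0885] yaw 90.11 tilt 0.19 w 38.1 F [0.2 0.3 6.5] gf 45.7
  -> shift [  8.9 212.1 -85.9] turn_z 0.002 q [0.45 0.12 2.22 0.   0.79 0.44]
```

Call:
step_arm(
  targets=[
    [[0,0,0],[0,0,-15],30],
    [[0,0,0],[0,0,-35],30],
    [[0,0,0],[0,0,-35],30],
    [[0,0,0],[1.6,35.6,0],30],
    [[0,0,0],[1.6,35.6,0],30],
  ],
)

```text
time: 43.45
tool_pos: [0.4837, 0.2286, 0.1765]
tcp_rot: [2.215, 2.223, 0.012]
wrist_force: [-0.3, 1.1, -0.1]
width: 0.44
grip_force: 45.4
```

Call:
step_arm(
  targets=[
    [[0,0,0],[1.6,35.6,0],30],
    [[0,0,0],[1.6,35.6,0],30],
    [[0,0,0],[1.6,35.6,0],30],
    [[0,0,0],[1.6,35.6,0],30],
    [[0,0,0],[0,0,0],30],
  ],
)

```text
time: 43.87
tool_pos: [0.6306, 0.2343, 0.172]
tcp_rot: [2.219, 2.22, 0.007]
wrist_force: [0.2, 0.7, -0.1]
width: 0.44
grip_force: 45.4
```

Call:
step_arm(
  targets=[
    [[0,0,0],[0,0,0],30],
    [[0,0,0],[0,0,0],30],
    [[0,0,0],[0,0,0],30],
  ],
)

```text
time: 44.12
tool_pos: [0.623, 0.2342, 0.1714]
tcp_rot: [-2.218, -2.223, 0.002]
wrist_force: [0.4, 1.4, -0.3]
width: 0.439
grip_force: 45.4
```

```bash
python3 - <<'E'
from h import *
read_camera("top");to(.6240,.2347,.145,np.pi/2)
E
```

```text
t 44.17 tcp [0.623  0.2343 0.1717] yaw 90.14 tilt 0.07 w 37.8 F [ 0.1 -0.2 -0.5] gf 45.4
  -> shift [ 0.4  1.1 26.7] turn_z 0.0025 q [0.32 0.35 1.74 0.   1.05 0.32]
```

Call:
step_arm(
  targets=[
    [[0,0,0],[0.4,0.8,14],30],
    [[0,0,0],[0,0,8],30],
    [[0,0,0],[0,0,4],30],
    [[0,0,0],[0,0,0],30],
    [[0,0,0],[0,0,0],30],
  ],
)

```text
time: 44.58
tool_pos: [0.6245, 0.2347, 0.1449]
tcp_rot: [-2.218, -2.223, 0.003]
wrist_force: [0.6, -0.3, 0.6]
width: 0.44
grip_force: 45.4
```

Call:
step_arm(
  targets=[
    [[0,0,0],[0,0,3],30],
    [[0,0,0],[0,0,3],30],
    [[0,0,0],[0,0,3],30],
    [[0,0,0],[0,0,3],30],
    [[0,0,0],[0,0,0],30],
  ],
)

```text
time: 45.0
tool_pos: [0.6242, 0.2346, 0.1329]
tcp_rot: [-2.218, -2.223, 0.003]
wrist_force: [-3.3, 0.8, -0.1]
width: 0.439
grip_force: 45.6
```

```bash
python3 - <<'E'
from h import *
to(.624,.2347,.1045,np.pi/2)
E
```

```text
t 45.0 tcp [0.6242 0.2346 0.1329] yaw 90.11 tilt 0.15 w 37.5 F [-3.3  0.8 -0.1] gf 45.6
  -> shift [ 0.1 -0.1 28.4] turn_z 0.002 q [0.32 0.4  1.77 0.   0.98 0.32]
```

Call:
step_arm(
  targets=[
    [[0,0,0],[0,-0.7,5],30],
    [[0,0,0],[0,0,6],30],
    [[0,0,0],[0,0,6],30],
    [[0,0,0],[0,0,6],30],
    [[0,0,0],[0,0,3],30],
  ],
)

```text
time: 45.42
tool_pos: [0.624, 0.2345, 0.1063]
tcp_rot: [-2.219, -2.223, 0.002]
wrist_force: [-4.0, 0.1, 1.8]
width: 0.444
grip_force: 45.7
```

Call:
step_arm(
  targets=[
    [[0,0,0],[0,0,1.5],30],
    [[0,0,0],[0,0,1.5],30],
    [[0,0,0],[0,0,1],30],
    [[0,0,0],[0,0,0],30],
    [[0,0,0],[0,0,0],30],
  ],
)

```text
time: 45.83
tool_pos: [0.624, 0.2346, 0.1046]
tcp_rot: [-2.219, -2.223, 0.002]
wrist_force: [-8.2, -2.3, 6.6]
width: 0.442
grip_force: 46.2
```

```bash
python3 - <<'E'
from h import *
to(.401,.3145,.175,np.pi/2)
print(colcent("yellow",(.4,.314),.02,110,.026,25));ring("drum_yellow",(.4,.314))
E
```

```text
t 45.83 tcp [0.624  0.2346 0.1046] yaw 90.11 tilt 0.09 w 37.8 F [-8.2 -2.3  6.6] gf 46.2
  -> shift [  80.3 -223.   -70.2] turn_z 0.002 q [ 0.32  0.43  1.78 -0.    0.94  0.32]
(np.uint64(115), (array([0.4016, 0.3143]), np.float64(0.058)))
drum_yellow top 0.65 [0.4011 0.3143] 0.099
drum_yellow scene 0.66 [0.3976 0.3136] 0.252
```

Call:
step_arm(
  targets=[
    [[0,0,0],[0,0,-1],60],
    [[0,0,0],[0,0,0],60],
    [[0,0,0],[0,0,0],60],
    [[0,0,0],[0,0,0],60],
    [[0,0,0],[0,0,0],60],
  ],
)

```text
time: 46.5
tool_pos: [0.6252, 0.2349, 0.1051]
tcp_rot: [2.219, 2.223, 0.002]
wrist_force: [0.3, 0.1, 0.2]
width: 0.707
grip_force: 0.0
```

Call:
step_arm(
  targets=[
    [[0,0,0],[0,0,-20],60],
    [[0,0,0],[0,0,-25],60],
    [[0,0,0],[0,0,-25],62],
    [[0,0,0],[11.4,-32,0],62],
    [[0,0,0],[11.4,-32,0],62],
  ],
)

```text
time: 46.92
tool_pos: [0.5633, 0.2579, 0.1781]
tcp_rot: [2.22, 2.219, 0.011]
wrist_force: [-0.7, -0.3, 0.2]
width: 0.73
grip_force: 0.0
```

Call:
step_arm(
  targets=[
    [[0,0,0],[11.4,-32,0],62],
    [[0,0,0],[11.4,-32,0],62],
    [[0,0,0],[11.4,-32,0],62],
    [[0,0,0],[11.4,-32,0],62],
    [[0,0,0],[11.4,-32,0],62],
  ],
)

```text
time: 47.33
tool_pos: [0.3992, 0.3145, 0.1751]
tcp_rot: [2.22, 2.223, 0.002]
wrist_force: [1.0, 1.3, 0.8]
width: 0.722
grip_force: 0.0
```

Call:
step_arm(
  targets=[
    [[0,0,0],[0,0,0],62],
    [[0,0,0],[0,0,0],62],
    [[0,0,0],[0,0,0],62],
    [[0,0,0],[0,0,0],62],
  ],
)

```text
time: 47.67
tool_pos: [0.4017, 0.3142, 0.1753]
tcp_rot: [2.219, 2.223, 0.002]
wrist_force: [0.3, -0.1, -0.1]
width: 0.726
grip_force: 0.0
```

```bash
python3 - <<'E'
from h import *
read_camera("top");to(.401,.3143,.087,np.pi/2)
ring("drum_yellow",(.4,.314))
ring("drum_green",(.624,.234),z=.016);ring("drum_blue",(.6177,.1066),z=.016)
E
```

```text
t 47.72 tcp [0.4018 0.3141 0.1752] yaw 90.06 tilt 0.07 w 61.9 F [ 1.1 -0.3  0.5] gf 0.0
  -> shift [ 0.2 -0.9 88.2] turn_z 0.001 q [ 0.61  0.07  2.08 -0.    0.99  0.61]
drum_yellow scene 0.54 [0.399 0.313] 0.041
drum_green top 0.52 [0.6259 0.2352] 0.093
```

Call:
step_arm(
  targets=[
    [[0,0,0],[0,-0.5,30],62],
    [[0,0,0],[0,0,30],62],
    [[0,0,0],[0,0,20],62],
    [[0,0,0],[0,0,8],62],
    [[0,0,0],[0,0,0],60],
  ],
)

```text
time: 48.73
tool_pos: [0.3983, 0.313, 0.0846]
tcp_rot: [-2.218, -2.223, 0.008]
wrist_force: [-0.3, 0.6, -0.2]
width: 0.704
grip_force: 0.0
```

Call:
step_arm(
  targets=[
    [[0,0,0],[0,0,0],30],
    [[0,0,0],[0,0,0],30],
    [[0,0,0],[0,0,0],30],
    [[0,0,0],[0,0,0],30],
    [[0,0,0],[0,0,0],30],
  ],
)

```text
time: 49.15
tool_pos: [0.4011, 0.315, 0.0886]
tcp_rot: [2.219, 2.223, 0.006]
wrist_force: [-0.5, 0.1, 4.6]
width: 0.44
grip_force: 45.6
```

Call:
step_arm(
  targets=[
    [[0,0,0],[0,0,0],30],
    [[0,0,0],[0,0,0],30],
  ],
)

```text
time: 49.32
tool_pos: [0.4011, 0.315, 0.0885]
tcp_rot: [2.219, 2.223, 0.005]
wrist_force: [-0.2, -0.8, 7.2]
width: 0.437
grip_force: 45.7
```

```bash
python3 - <<'E'
from h import *
read_camera("top");to(.6271,.2982,.175,np.pi/2)
E
```

```text
t 49.37 tcp [0.4011 0.315  0.0886] yaw 90.11 tilt 0.19 w 37.3 F [ 0.6 -0.4  6.7] gf 45.7
  -> shift [-17.1 226.2 -85.9] turn_z 0.002 q [0.62 0.19 2.14 0.   0.81 0.61]
```

Call:
step_arm(
  targets=[
    [[0,0,0],[0,0,-15],30],
    [[0,0,0],[0,0,-35],30],
    [[0,0,0],[0,0,-35],30],
    [[0,0,0],[-2.3,32.6,0],30],
    [[0,0,0],[-2.3,32.6,0],30],
  ],
)

```text
time: 49.78
tool_pos: [0.4664, 0.3109, 0.1757]
tcp_rot: [2.216, 2.225, 0.01]
wrist_force: [0.0, -0.1, -0.1]
width: 0.436
grip_force: 45.4
```

Call:
step_arm(
  targets=[
    [[0,0,0],[-2.3,32.6,0],30],
    [[0,0,0],[-2.3,32.6,0],30],
    [[0,0,0],[-2.3,32.6,0],30],
    [[0,0,0],[-2.3,32.6,0],30],
    [[0,0,0],[-2.3,32.6,0],30],
  ],
)

```text
time: 50.2
tool_pos: [0.6294, 0.298, 0.1716]
tcp_rot: [-2.219, -2.223, 0.001]
wrist_force: [0.4, -0.0, -0.8]
width: 0.438
grip_force: 45.4
```

Call:
step_arm(
  targets=[
    [[0,0,0],[0,0,0],30],
    [[0,0,0],[0,0,0],30],
    [[0,0,0],[0,0,0],30],
    [[0,0,0],[0,0,0],30],
  ],
)

```text
time: 50.53
tool_pos: [0.6267, 0.2985, 0.1714]
tcp_rot: [-2.218, -2.224, 0.002]
wrist_force: [-0.5, 0.2, -0.2]
width: 0.439
grip_force: 45.4
```

```bash
python3 - <<'E'
from h import *
read_camera("top");to(.6271,.2987,.145,np.pi/2)
E
```

```text
t 50.58 tcp [0.6267 0.2986 0.1716] yaw 90.16 tilt 0.08 w 37.6 F [0.2 0.9 0.2] gf 45.4
  -> shift [ 0.1  0.4 26.6] turn_z 0.0027 q [0.41 0.4  1.68 0.   1.06 0.41]
```

Call:
step_arm(
  targets=[
    [[0,0,0],[0,0,14],30],
    [[0,0,0],[0,0,8],30],
    [[0,0,0],[0,0,4],30],
    [[0,0,0],[0,0,0],30],
    [[0,0,0],[0,0,0],30],
  ],
)

```text
time: 51.0
tool_pos: [0.6274, 0.2984, 0.1448]
tcp_rot: [-2.218, -2.223, 0.003]
wrist_force: [-1.2, 0.8, 0.1]
width: 0.442
grip_force: 45.4
```

Call:
step_arm(
  targets=[
    [[0,0,0],[0,0,3],30],
    [[0,0,0],[0,0,3],30],
    [[0,0,0],[0,0,3],30],
    [[0,0,0],[0,0,3],30],
    [[0,0,0],[0,0,0],30],
  ],
)

```text
time: 51.42
tool_pos: [0.6272, 0.2986, 0.1331]
tcp_rot: [-2.218, -2.222, 0.002]
wrist_force: [-2.3, 0.2, -0.0]
width: 0.439
grip_force: 45.6
```

```bash
python3 - <<'E'
from h import *
to(.6271,.2987,.1046,np.pi/2)
E
```

```text
t 51.42 tcp [0.6272 0.2986 0.1331] yaw 90.1 tilt 0.12 w 37.5 F [-2.3  0.2 -0. ] gf 45.6
  -> shift [ 0.  -0.1 28.5] turn_z 0.0018 q [0.41 0.44 1.7  0.   1.   0.41]
```

Call:
step_arm(
  targets=[
    [[0,0,0],[0,-0.6,5],30],
    [[0,0,0],[0,0,6],30],
    [[0,0,0],[0,0,6],30],
    [[0,0,0],[0,0,6],30],
    [[0,0,0],[0,0,3],30],
  ],
)

```text
time: 51.83
tool_pos: [0.6269, 0.2985, 0.1064]
tcp_rot: [-2.219, -2.223, 0.002]
wrist_force: [-4.0, 2.2, 2.2]
width: 0.436
grip_force: 45.8
```

Call:
step_arm(
  targets=[
    [[0,0,0],[0,0,1.5],30],
    [[0,0,0],[0,0,1.5],30],
    [[0,0,0],[0,0,1],30],
    [[0,0,0],[0,0,0],30],
    [[0,0,0],[0,0,0],30],
  ],
)

```text
time: 52.25
tool_pos: [0.6271, 0.2987, 0.1046]
tcp_rot: [-2.219, -2.223, 0.001]
wrist_force: [-8.7, 1.1, 5.9]
width: 0.438
grip_force: 46.3
```

Call:
step_arm(
  targets=[
    [[0,0,0],[0,0,-1],60],
    [[0,0,0],[0,0,0],60],
    [[0,0,0],[0,0,0],60],
    [[0,0,0],[0,0,0],60],
    [[0,0,0],[0,0,0],60],
  ],
)

```text
time: 52.67
tool_pos: [0.628, 0.2982, 0.1049]
tcp_rot: [2.219, 2.223, 0.001]
wrist_force: [0.8, -0.7, 0.5]
width: 0.706
grip_force: 0.0
```

Call:
step_arm(
  targets=[
    [[0,0,0],[0,0,-20],60],
    [[0,0,0],[0,0,-30],60],
    [[0,0,0],[0,0,-30],62],
    [[0,0,0],[0,-30,-10],62],
    [[0,0,0],[0,-32,-10],62],
  ],
)

```text
time: 53.08
tool_pos: [0.5679, 0.2987, 0.2079]
tcp_rot: [2.219, 2.22, 0.009]
wrist_force: [-1.1, 0.4, 0.3]
width: 0.73
grip_force: 0.0
```

Call:
step_arm(
  targets=[
    [[0,0,0],[0,-32,-5],62],
    [[0,0,0],[0,-32,0],62],
    [[0,0,0],[0,-32,0],62],
    [[0,0,0],[0,-32,0],62],
    [[0,0,0],[0,0,0],62],
  ],
)

```text
time: 53.5
tool_pos: [0.432, 0.297, 0.2086]
tcp_rot: [-2.216, -2.224, 0.008]
wrist_force: [-0.7, -0.5, -0.8]
width: 0.726
grip_force: 0.0
```

```bash
python3 - <<'E'
from h import *
save("scene","fin.png",(100,110,420,310),2.5)
to(.45,.3,.2)
E
```

```text
t 53.55 tcp [0.4348 0.2976 0.2094] yaw 90.23 tilt 0.09 w 61.7 F [ 0.   0.4 -0.4] gf 0.0
  -> shift [ 2.3 15.2  9.4] turn_z 0 q [ 0.55  0.07  2.02 -0.    1.06  0.55]
```

View pics/fin.png

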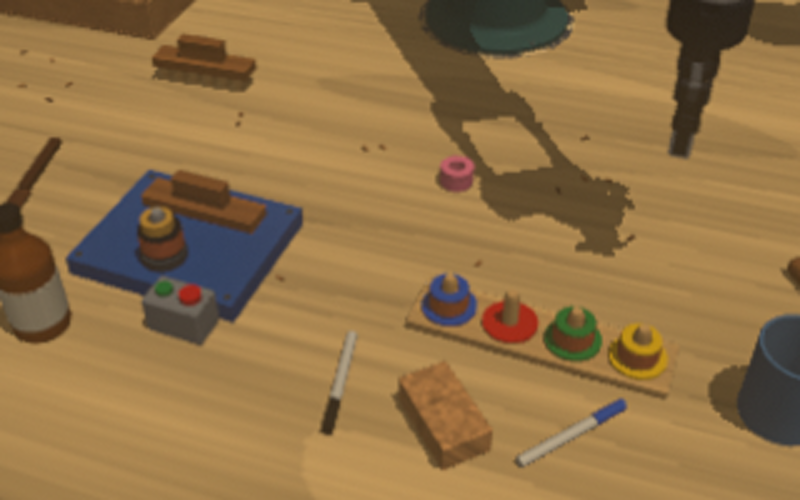

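The picture shows the rest flat on the table (205,200). The flange, drum and collar are stacked on the spindle (160,235), and the blue, green and yellow drums are each down on their own post. Nothing else has moved, so I'm handing in.

```bash
python3 -c "
from workcell import *
print(finish_job())"
```

```text
the job is handed in; nothing more can be done
None
```

The job is handed in: the work rest is flat in its slots, the flange, working drum and collar are fully home on the spindle in that order, and the blue, green and yellow spare drums are down on their own posts (red was absent); the final picture showed all of this, but no verdict came back.

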